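# Stand line filters on the contact ledge and run the desk test

### The arm

A 6-joint arm with a two-finger parallel gripper is mounted at the origin on the work surface. World frame = base frame: x ahead of the robot, y to its left, z up, the work surface at z = 0. Lengths are in m, angles in degrees, forces in N, time in s.
With the tool pointing down it reaches from about 0.325 to 0.775 m from the base axis. Payload 9.3 kg.
Tool frame: the origin (TCP) lies between the finger pads; the fingertips stand 8 mm ahead of it and the grasp point (between the pads) lies 11 mm behind it; z points along the fingers, y is the line along which they close (so a half turn about z gives the same grasp; the last joint's range is limited). The gripper opens to 85 mm and grips with 20 to 120 N. Pads are 22 mm wide; open, the fingers measure 114 mm over their backs; the gripper's body (76 mm by 85 mm) begins 54 mm behind the grasp point. The pads swing forward as they close: fully open they stand 13 mm farther back than shut.
Start: joints at [-85.52, 14.817, 1.232, 76.415, 0, 81.257], TCP at [0.126, -0.535, 0.218] pointing down, gripper open.
Joint ranges: [-174.27, 174.27], [-52.1, 104.24], [-59.71, 78.15], [-110.17, 111.67], [-87.03, 83.33], [-180, 180]. Speed limits (degrees/s): [127.2, 127.2, 159.86, 180, 180, 180].

### API

Orientations are given as [roll, pitch, yaw] about the fixed x, y, z axes, in that order (R = Rz(yaw) Ry(pitch) Rx(roll)).
In Python, from cell import * gives the robot as it stands. The module is installed in compiled form; this text tells all that it offers.
- The arm moves only by the tool carry_out, never from a script. Its argument "motion" is a list of rows, each a list of 6 numbers: the shift along the tool's x, y, z in m, then the turn, a rotation vector about the tool's x, y, z in rad. In form: [[x, y, z, wx, wy, wz], ...]. A call has 1 to 20 rows; each row is the pose to reach, as a shift and turn from the pose commanded when the call began, along the tool's axes at that moment; what a row does not reach only later rows make up. A row lasts 1/12 s, in which the tool goes at most 41.7 mm and 7.16 degrees, less where a joint would pass 70% of its speed; a pose out of reach is approached as far as the arm can. A call with a gripper value outside its range is refused whole. "claw" is the opening, from 0 (shut) to 1 (fully open), set as the call begins (left out, the last holds). The fingers move at their own pace and stop on an object; the grip force is fixed at half the most. Time passes only in rows, so rows that repeat a pose let the fingers close. It gives the time, the measured TCP pose, the force, the opening and the grip force at its end, in the units of the state.
- read_state(): the state, without advancing time (a new reading comes with each control period).
- read_camera(name): name is "scene" or "top" or "wrist"; returns a dict with "frame" (400x640x3 uint8, red, green, blue), "camera_matrix" (3x3 intrinsics, pixels), "k1" (the pictures are not rectified: a ray, as slopes to the right and down, at radius r is drawn at 1 + k1 r^2 times it, then the intrinsics apply), "R" (3x3) and "t" (3): a world point X has camera coordinates R X + t. Camera axes: x right, y down, z forward; pixel columns grow to the right and rows downward; lengths in m; the calibration is good to about 2 mm. A picture is of the moment at which its call begins. There is no depth.
- finish_job(): hands the job in; it is judged then, once.
Trained networks look in the newest picture that a camera, given by its name, has taken for a name from the list of things; names that differ only in an ending like _2 or _b are one class to them, and where a whole thing is asked for, a point or a joint stands for the part that bears it (a point fixed in the world has none). Each returns a list of dicts, best first, with "confidence" (0 to 1); they miss things now and then, are a little off and sometimes report something else, mostly with a low value. They report only what shows in the picture. A call takes as long as a camera call.
- outline_of(name, camera): "region" (400x640 bool, what is visible of it) and "extent" ([left, top, right, bottom] in pixels, round what is visible of it).
- place_of(name, camera): "pixel" ([column, row] in pixels: a listed point, or the origin of a listed thing).
The state is a dict: "t": time; "joint_pos": joint angles; "joint_vel": joint speeds; "effort": joint torques, N m; "position": TCP position; "ee_rot": TCP orientation; "ft_force": force on the tool from outside, world axes, zero at the start; "moment": the same for the moment, N m; "finger_gap": finger opening in m; "grasp_force": force on a finger pad.
Only numpy, scipy, OpenCV 4.12 (cv2) and the standard library are available. Lean on these libraries where they do the work, as an engineer would, in place of code of your own. Each camera call takes 0.05 s, during which the arm holds its last target. There are 200 camera calls.

### The job

Clear the brass plug off the green contact ledge into the wooden tray, and stand every line filter upright on the ledge, on one of its small brass-striped ends (either one). When all of them stand and the ledge is otherwise clear, throw the key lever fully away from the robot, then press the black plunger fully down to its stop and let it spring back up, then return the key lever fully to where it was, leaving the filters standing. Leave everything else on the desk alone.

Things in the scene. Friction and masses are not known exactly. Their poses are not given: they have to be found in the camera images.
- unit1_c (a point): A flat aluminium-cased line filter, a plain slab 120 long x 62 wide x 22 mm thick, about 160 g, with a red band round its middle and a brass contact strip on each of its two small end faces (62 x 22 mm). It starts lying flat on the desk and may be absent. This point is its centre; x runs along its 120 mm length, y along the 62 mm width, z through the 22 mm thickness. It stands on either end face alike, and then its centre is 60 mm above what it stands on.
- unit2_c (a point): A flat aluminium-cased line filter, a plain slab 120 long x 62 wide x 22 mm thick, about 160 g, with a yellow band round its middle and a brass contact strip on each of its two small end faces (62 x 22 mm). It starts lying flat on the desk and may be absent. This point is its centre; x runs along its 120 mm length, y along the 62 mm width, z through the 22 mm thickness. It stands on either end face alike, and then its centre is 60 mm above what it stands on.
- unit3_c (a point): A flat aluminium-cased line filter, a plain slab 120 long x 62 wide x 22 mm thick, about 160 g, with a blue band round its middle and a brass contact strip on each of its two small end faces (62 x 22 mm). It starts lying flat on the desk and may be absent. This point is its centre; x runs along its 120 mm length, y along the 62 mm width, z through the 22 mm thickness. It stands on either end face alike, and then its centre is 60 mm above what it stands on.
- ledge_top (a point): Point on the flat top (20 mm above the desk) of the fixed green contact ledge. x points away from the robot: the top runs from x -55 to 100 mm and from y -200 to 200 mm; at x 100 to 110 mm a green back rail rises 40 mm above it; filters stand clear of the rail. Brass pads mark handy places at x 0, y -125, 0 and 125 mm; a filter may stand anywhere on the ledge.
- plug_c (a point): Brass plug body, about 120 g: this point is the centre of its square shank, 70 mm long x 22 x 22 mm, along its x axis; a round 16 mm tip runs on 30 mm further at +x and a black cap 6 mm at -x. It starts lying on the ledge.
- tray_in (a point): Centre of the inner floor of the dark wooden tray, open-topped, fixed, 150 x 150 mm outside, 30 mm high, walls and floor 5 mm.
- key_tip (a point): Centre of the 26 mm steel ball at the end of the key lever, a 10 mm thick rod 80 mm long from pivot to ball centre, on the fixed grey control panel. It moves with the lever; at rest it leans 0.5 rad towards the robot and the ball is about 127 mm above the desk.
- key (a joint): Key lever angle in rad: 0 = at rest, leaning towards the robot; 1.0 = fully thrown, leaning as far the other way (along the panel's +x). Stiff enough to stay where it is left; about 1 N at the ball moves it; the ball travels 77 mm. It turns about the panel's y axis.
- plunger (a joint): Plunger travel in m: 0 = up, 0.015 = fully down at its stop. Spring returned: about 8 N at the stop.
- plunger_top (a point): Centre of the top face of the black round plunger head (44 mm across, 14 mm thick), 87 mm above the desk when up; it is pressed straight down 15 mm.
- panel: The fixed grey control panel, 180 (x) x 200 (y) x 35 mm high; origin at the centre of its underside, x away from the robot. The key pivot is at x 0, y +50 mm, 57 mm above the desk, on a dark block 70 x 50 x 25 mm; the plunger axis is at x 0, y -50 mm.
- cup: Bystander: black bakelite receiver cup, 64 mm across, 45 mm high; origin under its centre.
- tube: Bystander: white ceramic resistor tube, 100 mm long, 28 mm thick, lying along its x; origin under its centre.
- yoke: Bystander: steel relay yoke with a copper coil, 75 x 30 mm, 46 mm high; origin under its centre.
- driver: Bystander: screwdriver lying along its x.
- jar: Bystander: closed jar, 54 mm across, 70 mm high; origin under its centre.

How it is judged:
By the outcome, as a careful person would: the job done as asked, in the order asked, and still so for the second after the job is handed in, with the robot touching nothing.
Of unit1, unit2, unit3 only 2 to 3 are there at a start; the rules pass over those that are not, and their reading is None.
At some moment in a run one of unit1, unit2, unit3, plug may be knocked a few centimetres aside while the robot is not near it.
Once in a run the grip may slacken for a moment while it holds something.
It also fails if it takes over 210 s, if anything falls off the work surface, if the arm or the gripper's body presses on something with over 40 N, if the wrist force passes 120 N, or if a joint passes its speed limit or range.

## Working session

There is one attempt and no reset: what is moved stays moved. The work goes in short steps, Python scripts to look and compute and a tool call to move; the robot and the scene stay as the last step left them, time stands still between calls to the robot, and variables do not carry over. Pictures are saved under pics/ and viewed, at most 16 in all, crops included, and the job is handed in when it is done.

Besides the shell and the picture viewer there is one more tool, called after "Emit:" as name(argument=value, ...), one argument or row to a line, values as JSON. carry_out: Moves the arm, as the interface text tells. Its arguments: {"type":"object","properties":{"motion":{"type":"array"},"claw":{"type":"number"}},"required":["motion"]}

```bash
mkdir -p pics; cat > h.py <<'E'
from cell import *
import numpy as np, cv2
from scipy.spatial.transform import Rotation as Ro
def save(cam,name):
    c=read_camera(cam); cv2.imwrite(f'pics/{name}.png',c['frame'][:,:,::-1]); return c
def ray(c,px):
    K=np.array(c['camera_matrix']); d=np.array([(px[0]-K[0,2])/K[0,0],(px[1]-K[1,2])/K[1,1]])
    u=d.copy()
    for _ in range(20): u=d/(1+c['k1']*(u@u))
    R=np.array(c['R']); t=np.array(c['t'])
    o=-R.T@t; v=R.T@np.array([u[0],u[1],1]); return o,v
def onz(c,px,z):
    o,v=ray(c,px); return o+v*(z-o[2])/v[2]
def proj(c,X):
    X=np.array(c['R'])@np.array(X)+np.array(c['t']); u=X[:2]/X[2]; u=u*(1+c['k1']*(u@u)); K=np.array(c['camera_matrix'])
    return np.array([K[0,0]*u[0]+K[0,2],K[1,1]*u[1]+K[1,2]])
def rect(c,region,z):
    cs,_=cv2.findContours(region.astype(np.uint8),0,1); k=max(cs,key=cv2.contourArea)
    P=np.array([onz(c,p[0],z)[:2] for p in k]).astype(np.float32)*1000
    return cv2.minAreaRect(P)
E
cat > a.py <<'E'
from h import *
np.set_printoptions(precision=3,suppress=True)
s=read_state(); print({k:np.round(v,3) for k,v in s.items()})
for cam in ['top','scene']:
    c=save(cam,cam+'0'); print(cam,-np.array(c['R']).T@c['t'])
    for n,z in [('unit1_c',.022),('unit2_c',.022),('unit3_c',.022),('plug_c',.031),('ledge_top',.02),('tray_in',.005),('key_tip',.127),('plunger_top',.087),('panel',0),('cup',0),('tube',0),('yoke',0),('driver',0),('jar',0)]:
        r=place_of(n,cam)
        for q in r[:2]:
            print(n,round(q['confidence'],2),np.round(q['pixel']),onz(c,q['pixel'],z)[:2])
        if cam=='top' and n[:2] in('un','pl') and n[:3]!='plu' or n=='plug_c':
            for q in outline_of(n,cam)[:1]: print('   rect',round(q['confidence'],2),rect(c,q['region'],z))
E
python3 a.py
```

```text
{'t': np.float64(0.0), 'joint_pos': array([-85.521,  14.851,   1.189,  76.417,  -0.001,  81.258]), 'joint_vel': array([ 0.035,  0.002, -0.054, -0.188, -0.079,  0.008]), 'effort': array([ -0.002, -55.564,  34.452,   0.014,  -0.   ,  -0.   ]), 'position': array([ 0.126, -0.535,  0.217]), 'ee_rot': array([-179.922,   -0.01 ,   13.221]), 'ft_force': array([ 0.59 ,  0.137, -0.281]), 'moment': array([0.012, 0.01 , 0.028]), 'grasp_force': np.float64(0.0), 'finger_gap': np.float64(0.086)}
top [ 0.331 -0.036  1.376]
unit1_c 0.81 [323. 259.] [ 0.411 -0.1  ]
   rect 0.82 ((414.5757751464844, -103.30020904541016), (62.39067077636719, 121.46248626708984), 81.75980377197266)
unit3_c 0.96 [224. 260.] [0.412 0.176]
   rect 0.93 ((415.1061096191406, 168.775390625), (62.82380294799805, 120.51622772216797), 78.29130554199219)
plug_c 0.82 [281. 180.] [0.636 0.016]
   rect 0.58 ((646.2286376953125, 24.963653564453125), (108.78448486328125, 26.008649826049805), 58.359580993652344)
ledge_top 0.68 [269. 180.] [0.639 0.049]
key_tip 0.53 [407. 216.] [ 0.513 -0.319]
plunger_top 0.56 [416. 279.] [ 0.348 -0.345]
[... 403 characters left out ...]

unit1_c 0.17 [242. 201.] [ 0.432 -0.323]
unit3_c 0.88 [379. 172.] [0.423 0.162]
unit3_c 0.29 [356. 225.] [0.626 0.019]
plug_c 0.55 [356. 226.] [0.636 0.013]
   rect 0.81 ((642.1829223632812, 22.196102142333984), (108.44132995605469, 34.05247497558594), 56.51871871948242)
ledge_top 0.88 [364. 230.] [0.647 0.038]
tray_in 0.82 [443. 169.] [0.453 0.396]
key_tip 0.74 [464. 210.] [0.729 0.323]
key_tip 0.46 [242. 200.] [ 0.518 -0.318]
plunger_top 0.61 [212. 222.] [ 0.549 -0.422]
panel 0.58 [234. 233.] [ 0.54  -0.367]
cup 0.54 [231. 193.] [ 0.366 -0.354]
tube 0.75 [458. 235.] [0.733 0.332]
yoke 0.77 [279. 279.] [ 0.743 -0.257]
driver 0.6 [187. 209.] [ 0.401 -0.507]
jar 0.6 [464. 210.] [0.643 0.393]
```

```bash
python3 -c "
import cv2
for n,b in (('top0',(100,480,120,320)),('scene0',(150,510,120,320))):
    i=cv2.imread(f'pics/{n}.png')[b[2]:b[3],b[0]:b[1]]; i=cv2.resize(i,None,fx=2.1,fy=2.1,interpolation=2); cv2.imwrite(f'pics/{n}c.png',i)"
```

```text
(no output)
```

View pics/top0c.png

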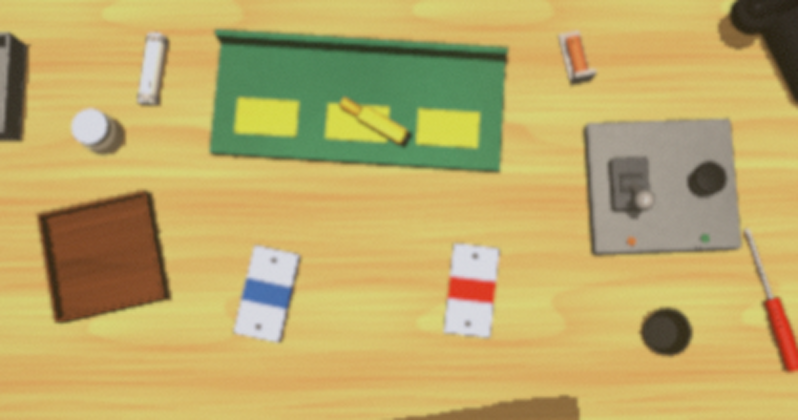

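View pics/scene0c.png

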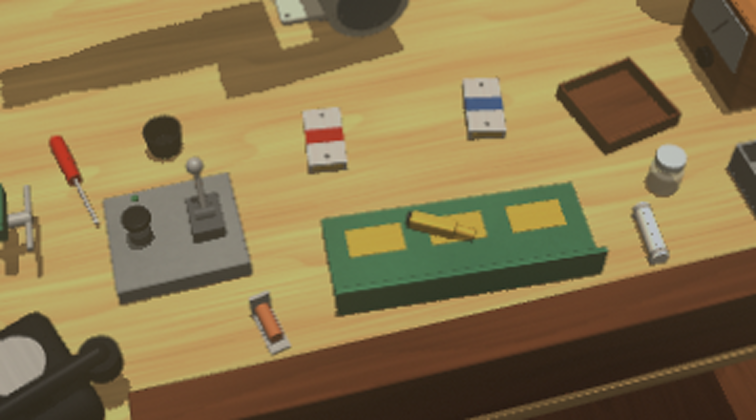

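The pictures show red and blue filters at top px ≈(324,259) and (227,260). The plug lies diagonally on the ledge at (279,178), the tray is at (150,242), and the lever ball is at (407,216) with the plunger at (437,206). There is no yellow filter. I'll head towards the plug.

```bash
cat >> h.py <<'E'
def tgt(yaw,tilt=0): # tilt>0: tool points forward (away from -x_tool)
    return Ro.from_euler('z',yaw,degrees=True)*Ro.from_euler('x',180,degrees=True)*Ro.from_euler('y',-tilt,degrees=True)
def row(pos,yaw,tilt=0,p0=None,r0=None):
    s=read_state(); r=Ro.from_euler('xyz',s['ee_rot'],degrees=True) if r0 is None else r0
    p=np.array(s['position']) if p0 is None else np.array(p0)
    sh=r.inv().apply(np.array(pos)-p); w=(r.inv()*tgt(yaw,tilt)).as_rotvec()
    return np.round(np.r_[sh,w],4).tolist()
E
python3 - <<'E'
from h import *
import json
c=read_camera('top')
np.set_printoptions(precision=3,suppress=True)
cr=lambda x,y:(100+x/2.1,120+y/2.1)
print('tray top corners',[onz(c,cr(*p),.03)[:2] for p in((40,213),(150,193),(168,297),(60,320))])
print('ledge top front corners, rail top back',[onz(c,cr(*p),.02)[:2] for p in((212,153),(499,170))],[onz(c,cr(*p),.06)[:2] for p in((217,31),(507,48))])
print('pads',[onz(c,cr(*p),.02)[:2] for p in((267,117),(358,122),(449,128))])
print('panel',[onz(c,cr(*p),.035)[:2] for p in((585,126),(729,120),(741,247),(596,254))])
print('ball',onz(c,cr(643,200),.127),'plunger',onz(c,cr(707,179),.087))
print('unit2',[q['confidence'] for q in outline_of('unit2_c','top')])
s=read_state();print(s['position'],s['ee_rot'])
print(row([.45,-.3,.25],13.2+112),row([.638,.014,.2],238,p0=[.45,-.3,.25],r0=tgt(125.2)))
E
```

```text
tray top corners [array([0.524, 0.474]), array([0.549, 0.326]), array([0.409, 0.298]), array([0.381, 0.441])]
ledge top front corners, rail top back [array([0.605, 0.246]), array([ 0.575, -0.147])] [array([0.766, 0.235]), array([ 0.736, -0.159])]
pads [array([0.654, 0.171]), array([0.645, 0.046]), array([ 0.635, -0.079])]
panel [array([ 0.632, -0.265]), array([ 0.638, -0.464]), array([ 0.463, -0.469]), array([ 0.457, -0.272])]
ball [ 0.515 -0.318  0.127] plunger [ 0.547 -0.413  0.087]
unit2 [0.71]
[ 0.126 -0.535  0.218] [-179.999   -0.001   13.223]
[0.3695, -0.155, -0.0319, 0.0, -0.0, -1.9544] [0.1482, 0.3346, 0.05, 0.0, 0.0, -1.9687]
```

Emit:
carry_out(
  motion=[
    [0.37,-0.155,-0.032,0,0,-1.954],
    [0.37,-0.155,-0.032,0,0,-1.954],
    [0.37,-0.155,-0.032,0,0,-1.954],
    [0.37,-0.155,-0.032,0,0,-1.954],
    [0.37,-0.155,-0.032,0,0,-1.954],
    [0.37,-0.155,-0.032,0,0,-1.954],
    [0.37,-0.155,-0.032,0,0,-1.954],
    [0.37,-0.155,-0.032,0,0,-1.954],
    [0.37,-0.155,-0.032,0,0,-1.954],
    [0.37,-0.155,-0.032,0,0,-1.954],
    [0.37,-0.155,-0.032,0,0,-1.954],
    [0.37,-0.155,-0.032,0,0,-1.954],
    [0.37,-0.155,-0.032,0,0,-1.954],
    [0.37,-0.155,-0.032,0,0,-1.954],
    [0.37,-0.155,-0.032,0,0,-1.954],
    [0.37,-0.155,-0.032,0,0,-1.954],
    [0.37,-0.155,-0.032,0,0,-1.954],
  ],
)

```text
t: 3.27
position: [0.4506, -0.2998, 0.2501]
ee_rot: [180.0, -0.0, 125.4]
ft_force: [-0.3, -0.1, -0.2]
finger_gap: 0.0854
grasp_force: 0.0
```

Emit:
carry_out(
  motion=[
    [0.148,0.335,0.05,0,0,-1.969],
    [0.148,0.335,0.05,0,0,-1.969],
    [0.148,0.335,0.05,0,0,-1.969],
    [0.148,0.335,0.05,0,0,-1.969],
    [0.148,0.335,0.05,0,0,-1.969],
    [0.148,0.335,0.05,0,0,-1.969],
    [0.148,0.335,0.05,0,0,-1.969],
    [0.148,0.335,0.05,0,0,-1.969],
    [0.148,0.335,0.05,0,0,-1.969],
    [0.148,0.335,0.05,0,0,-1.969],
    [0.148,0.335,0.05,0,0,-1.969],
    [0.148,0.335,0.05,0,0,-1.969],
    [0.148,0.335,0.05,0,0,-1.969],
    [0.148,0.335,0.05,0,0,-1.969],
    [0.148,0.335,0.05,0,0,-1.969],
    [0.148,0.335,0.05,0,0,-1.969],
    [0.148,0.335,0.05,0,0,-1.969],
    [0.148,0.335,0.05,0,0,-1.969],
  ],
)

```text
t: 4.77
position: [0.6391, 0.0141, 0.2]
ee_rot: [180.0, -0.0, -122.3]
ft_force: [-0.1, 0.4, 0.2]
finger_gap: 0.0855
grasp_force: 0.0
```

```bash
python3 - <<'E'
from h import *
np.set_printoptions(precision=3,suppress=True)
s=read_state();print(s['t'],s['position'],s['ee_rot'],s['joint_pos'])
c=save('top','top1'); 
for q in outline_of('unit2_c','top'): print('u2',q['confidence'],q['extent'])
w=save('wrist','w1')
for cam,cc in(('wrist',w),('scene',read_camera('scene'))):
    for q in place_of('plug_c',cam)[:1]: print(cam,q['confidence'],q['pixel'],onz(cc,q['pixel'],.031))
    for q in outline_of('plug_c',cam)[:1]: print(rect(cc,q['region'],.036))
E
```

```text
4.7667 [0.639 0.014 0.2  ] [ 179.997   -0.003 -122.299] [ -6.252  23.999  12.307  78.312  -0.001 -63.954]
u2 0.68 [310.3, 238.1, 338.2, 279.0]
wrist 0.7 [320.7, 175.5] [0.642 0.017 0.031]
((645.93408203125, 24.536270141601562), (105.22406768798828, 22.121599197387695), 58.38654708862305)
scene 0.64 [358.8, 224.6] [0.632 0.025 0.031]
((643.2927856445312, 18.266433715820312), (107.02220153808594, 34.935699462890625), 56.51071548461914)
```

Emit:
carry_out(
  motion=[
    [0,0,0.04,0,0,0],
    [0,0,0.08,0,0,0],
    [0,0,0.11,0,0,0],
    [0,0,0.13,0,0,0],
    [0,0,0.14,0,0,0],
    [0,0,0.15,0,0,0],
    [0,0,0.16,0,0,0],
    [0,0,0.167,0,0,0],
    [0,0,0.167,0,0,0],
  ],
)

```text
t: 5.92
position: [0.6389, 0.0141, 0.0323]
ee_rot: [180.0, -0.0, -122.0]
ft_force: [-1.0, -0.6, -0.6]
finger_gap: 0.0856
grasp_force: 0.0
```

Emit:
carry_out(
  motion=[
    [0,0,0,0,0,0],
    [0,0,0,0,0,0],
    [0,0,0,0,0,0],
    [0,0,0,0,0,0],
    [0,0,0,0,0,0],
    [0,0,0,0,0,0],
    [0,0,0,0,0,0],
    [0,0,0,0,0,0],
    [0,0,0,0,0,0],
    [0,0,0,0,0,0],
    [0,0,0,0,0,0],
    [0,0,0,0,0,0],
  ],
  claw=0,
)

```text
t: 6.92
position: [0.6391, 0.0141, 0.033]
ee_rot: [180.0, 0.0, -122.0]
ft_force: [-0.0, 0.1, 0.3]
finger_gap: 0.0004
grasp_force: 0.0
```

Emit:
carry_out(
  motion=[
    [0,0,-0.03,0,0,0],
    [0,0,-0.06,0,0,0],
    [0,0,-0.1,0,0,0],
    [0,0,-0.14,0,0,0],
    [0,0,-0.167,0,0,0],
    [0,0,-0.167,0,0,0],
  ],
  claw=1,
)

```text
t: 7.42
position: [0.6411, 0.0139, 0.2069]
ee_rot: [-179.5, 0.2, -122.0]
ft_force: [-0.5, 0.2, 0.0]
finger_gap: 0.0721
grasp_force: 0.0
```

```bash
python3 - <<'E'
from h import *
np.set_printoptions(precision=3,suppress=True)
s=read_state();print(s['t'],s['position'],s['ee_rot'],s['finger_gap'])
w=save('wrist','w2')
print('tcp px',proj(w,s['position']))
for cam,cc in(('wrist',w),('scene',read_camera('scene')),('top',read_camera('top'))):
    for q in place_of('plug_c',cam)[:1]: print(cam,q['confidence'],q['pixel'],onz(cc,q['pixel'],.031))
    for q in outline_of('plug_c',cam)[:1]: print(rect(cc,q['region'],.036))
E
```

```text
7.4167 [0.641 0.014 0.207] [-179.498    0.242 -121.997] 0.07210993196767856
tcp px [322.991 247.507]
wrist 0.57 [324.7, 171.7] [0.642 0.017 0.031]
((645.78466796875, 25.27154541015625), (106.96695709228516, 22.474666595458984), 57.69013977050781)
scene 0.73 [354.8, 226.8] [0.637 0.01  0.031]
((644.8731079101562, 20.156005859375), (108.00362396240234, 36.914695739746094), 57.61448287963867)
top 0.42 [417.3, 210.7] [ 0.542 -0.373  0.031]
```

View pics/w2.png

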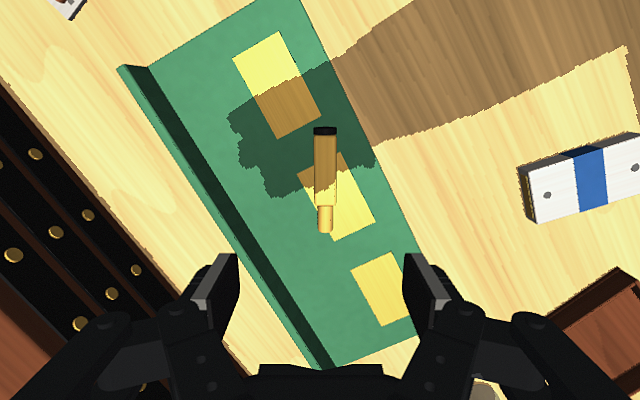

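The wrist image shows the plug where it was at px (324,180), between the finger lines and unmoved. I'll go down again and look at the contact from close by.

Emit:
carry_out(
  motion=[
    [0,0,0.04,0,0,0],
    [0,0,0.08,0,0,0],
    [0,0,0.11,0,0,0],
    [0,0,0.13,0,0,0],
    [0,0,0.15,0,0,0],
    [0,0,0.16,0,0,0],
    [0,0,0.169,0,0,0],
    [0,0,0.169,0,0,0],
  ],
)

```text
t: 8.53
position: [0.6384, 0.0141, 0.0295]
ee_rot: [179.9, -0.1, -122.0]
ft_force: [-0.9, 0.5, 0.1]
finger_gap: 0.0853
grasp_force: 0.0
```

Emit:
carry_out(
  motion=[
    [0,0,0,0,0,0],
    [0,0,0,0,0,0],
    [0,0,0,0,0,0],
    [0,0,0,0,0,0],
    [0,0,0,0,0,0],
    [0,0,0,0,0,0],
    [0,0,0,0,0,0],
    [0,0,0,0,0,0],
  ],
  claw=0.35,
)

```text
t: 9.2
position: [0.6391, 0.0141, 0.0312]
ee_rot: [-180.0, 0.0, -122.0]
ft_force: [-0.3, 0.1, 0.8]
finger_gap: 0.0299
grasp_force: 0.0
```

```bash
python3 - <<'E'
from h import *
s=read_state();print(s['t'],s['position'],s['ee_rot'],s['finger_gap'])
w=save('wrist','w3'); c=save('scene','s3')
i=c['frame'][140:300,280:460,::-1]; a=cv2.resize(i,(450,400),interpolation=2)
b=cv2.resize(w['frame'][100:400,170:470,::-1],(400,400)); b=b[:,:350]
cv2.imwrite('pics/m3.png',np.hstack([a,b]))
E
```

```text
9.2 [0.63912387 0.01409807 0.03117766] [-1.79993519e+02  4.39932707e-03 -1.22003046e+02] 0.029938713429726583
```

View pics/m3.png

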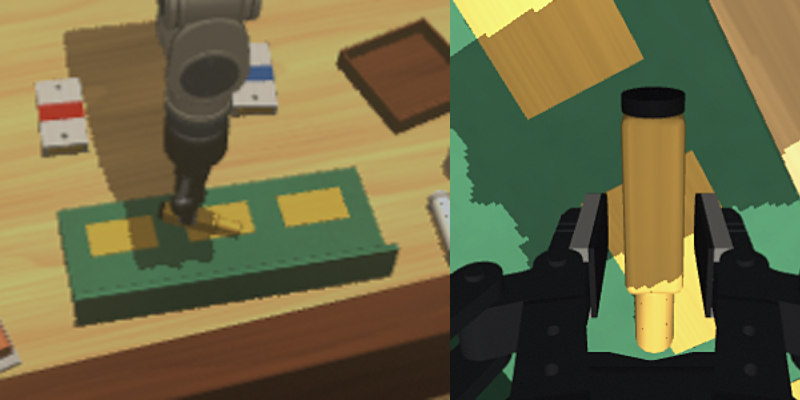

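Emit:
carry_out(
  motion=[
    [0,0,0,0,0,0],
    [0,0,0,0,0,0],
    [0,0,0,0,0,0],
    [0,0,0,0,0,0],
    [0,0,0,0,0,0],
    [0,0,0,0,0,0],
  ],
  claw=0.1,
)

```text
t: 9.8
position: [0.6391, 0.0141, 0.0311]
ee_rot: [-180.0, 0.0, -122.0]
ft_force: [0.5, 0.5, -0.2]
finger_gap: 0.0086
grasp_force: 0.0
```

```bash
python3 - <<'E'
from h import *
s=read_state();print(s['t'],s['position'],s['ee_rot'],s['finger_gap'],s['grasp_force'])
w=save('wrist','w4')
E
```

```text
9.8 [0.63910884 0.0140881  0.03108008] [-1.79998605e+02  1.98907743e-03 -1.22006294e+02] 0.008584068292899904 0.0
```

View pics/w4.png

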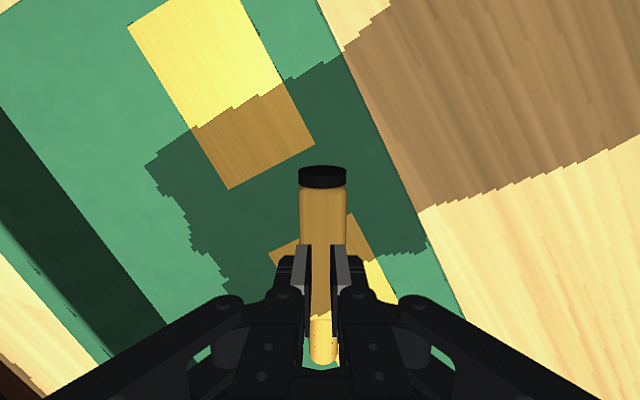

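```bash
python3 - <<'E'
from h import *
np.set_printoptions(precision=1,suppress=True)
s=read_state(); w=read_camera('wrist'); p=np.array(s['position']); R=Ro.from_euler('xyz',s['ee_rot'],degrees=True)
print(np.array(w['camera_matrix']).ravel(),w['k1'])
cam=-np.array(w['R']).T@w['t']; print('cam in tool mm',R.inv().apply(cam-p)*1000, 'axis',R.inv().apply(np.array(w['R'])[2]))
for x in(-11,11):
  for y in (-4.3,4.3):
    for z in (-30,-11,0,8): print(x,y,z,proj(w,p+R.apply([x/1000,y/1000,z/1000])))
u=np.array([np.cos(np.radians(58)),np.sin(np.radians(58)),0]);n=np.array([-u[1],u[0],0]);c=np.array([.6397,.0143,.031])
for d in(-35,35):
  for e in(-11,11): print('shank top',d,e,proj(w,c+u*d/1000+n*e/1000+[0,0,.011]))
E
```

```text
[342.4   0.  320.4   0.  342.4 197.1   0.    0.    1. ] -0.016617733526819355
cam in tool mm [  75.    -1.2 -155.8] axis [-0.3 -0.   1. ]
-11 -4.3 -30 [313.3 301.7]
-11 -4.3 -11 [314.1 278.4]
-11 -4.3 0 [314.5 267.1]
-11 -4.3 8 [314.7 259.7]
-11 4.3 -30 [333.5 301.7]
-11 4.3 -11 [332.  278.4]
-11 4.3 0 [331.3 267.1]
-11 4.3 8 [330.9 259.7]
11 -4.3 -30 [312.9 255.1]
11 -4.3 -11 [313.8 236.1]
11 -4.3 0 [314.2 227. ]
11 -4.3 8 [314.5 221. ]
11 4.3 -30 [334.1 255.2]
11 4.3 -11 [332.5 236.1]
11 4.3 0 [331.8 227. ]
11 4.3 8 [331.3 221.1]
shank top -35 -11 [297.3 186.9]
shank top -35 11 [347.4 186.9]
shank top 35 -11 [300.2 321.5]
shank top 35 11 [344.1 321.5]
```

Projecting the stated tip geometry shows the real fingertips sit about 20 mm higher than stated: they appear at row 245, where row 221 was expected. They closed above the plug, so I'll feel downwards with the claw half open.

Emit:
carry_out(
  motion=[
    [0,0,0,0,0,0],
    [0,0,0,0,0,0],
    [0,0,0,0,0,0],
    [0,0,0,0,0,0],
    [0,0,0.002,0,0,0],
    [0,0,0.004,0,0,0],
    [0,0,0.006,0,0,0],
    [0,0,0.008,0,0,0],
    [0,0,0.01,0,0,0],
  ],
  claw=0.4,
)

```text
t: 10.65
position: [0.639, 0.0141, 0.0207]
ee_rot: [180.0, -0.0, -122.0]
ft_force: [-0.1, 0.2, 0.3]
finger_gap: 0.0343
grasp_force: 0.0
```

Emit:
carry_out(
  motion=[
    [0,0,0.002,0,0,0],
    [0,0,0.004,0,0,0],
    [0,0,0.006,0,0,0],
    [0,0,0.006,0,0,0],
  ],
)

```text
t: 10.98
position: [0.6389, 0.0141, 0.0146]
ee_rot: [180.0, -0.0, -122.0]
ft_force: [-0.4, 0.2, -0.2]
finger_gap: 0.0344
grasp_force: 0.0
```

Emit:
carry_out(
  motion=[
    [0,0,0,0,0,0],
    [0,0,0,0,0,0],
    [0,0,0,0,0,0],
    [0,0,0,0,0,0],
    [0,0,0,0,0,0],
    [0,0,0,0,0,0],
  ],
  claw=0,
)

```text
t: 11.48
position: [0.6392, 0.0141, 0.0153]
ee_rot: [-180.0, 0.0, -122.0]
ft_force: [0.2, -0.3, 1.7]
finger_gap: 0.02
grasp_force: 59.5
```

Emit:
carry_out(
  motion=[
    [0,0,0,0,0,0],
    [0,0,0,0,0,0],
    [0,0,0,0,0,0],
    [0,0,0.001,0,0,0],
    [0,0,0.002,0,0,0],
    [0,0,0.003,0,0,0],
    [0,0,0.004,0,0,0],
    [0,0,0.005,0,0,0],
    [0,0,0.005,0,0,0],
  ],
  claw=0.4,
)

```text
t: 12.23
position: [0.639, 0.0141, 0.0098]
ee_rot: [180.0, -0.0, -122.0]
ft_force: [-0.0, -0.3, -1.2]
finger_gap: 0.0344
grasp_force: 0.0
```

Emit:
carry_out(
  motion=[
    [0,0,0,0,0,0],
    [0,0,0,0,0,0],
    [0,0,0,0,0,0],
    [0,0,0,0,0,0],
    [0,0,0,0,0,0],
    [0,0,0,0,0,0],
  ],
  claw=0,
)

```text
t: 12.73
position: [0.6392, 0.0141, 0.0102]
ee_rot: [-180.0, 0.0, -122.0]
ft_force: [-0.0, -0.3, 2.0]
finger_gap: 0.0207
grasp_force: 59.3
```

Emit:
carry_out(
  motion=[
    [0,0,-0.02,0,0,0],
    [0,0,-0.05,0,0,0],
    [0,0,-0.09,0,0,0],
    [0,0,-0.12,0,0,0],
    [0,0,-0.14,0,0,0],
    [0,0,-0.14,0,0,0],
  ],
)

```text
t: 13.23
position: [0.6409, 0.014, 0.1549]
ee_rot: [-179.6, 0.2, -122.0]
ft_force: [0.2, -0.1, -1.8]
finger_gap: 0.0207
grasp_force: 58.9
```

```bash
python3 - <<'E'
from h import *
s=read_state(); print(s['finger_gap'],s['grasp_force'],s['position'])
w=save('wrist','w5')
print(row([.46,.375,.15],238),row([.46,.375,.15],238-0))
E
```

```text
0.02068391364312784 58.90794038772583 [0.640868   0.01397109 0.1549162 ]
[-0.2107, 0.344, 0.0013, -0.0036, 0.0017, -0.0001] [-0.2107, 0.344, 0.0013, -0.0036, 0.0017, -0.0001]
```

View pics/w5.png

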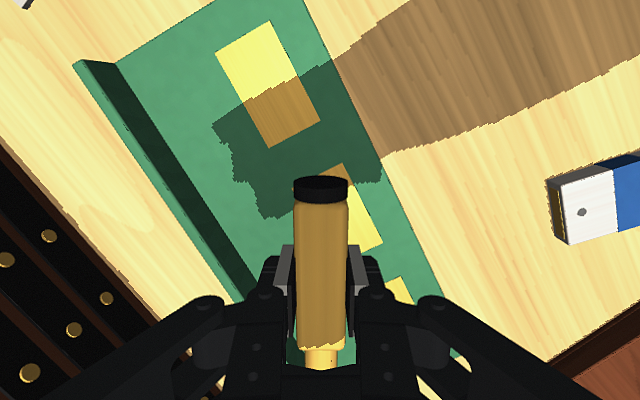

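The plug is held firmly, with the shank at px (322,270) between the pads. Next it goes to the tray.

Emit:
carry_out(
  motion=[
    [-0.015,0.024,0,0,0,0],
    [-0.036,0.058,0,0,0,0],
    [-0.211,0.344,0,0,0,0],
    [-0.211,0.344,0,0,0,0],
    [-0.211,0.344,0,0,0,0],
    [-0.211,0.344,0,0,0,0],
    [-0.211,0.344,0,0,0,0],
    [-0.211,0.344,0,0,0,0],
    [-0.211,0.344,0,0,0,0],
    [-0.211,0.344,0,0,0,0],
    [-0.211,0.344,0,0,0,0],
    [-0.211,0.344,0,0,0,0],
    [-0.211,0.344,0,0,0,0],
    [-0.211,0.344,0,0,0,0],
  ],
)

```text
t: 14.45
position: [0.4594, 0.3743, 0.1491]
ee_rot: [180.0, -0.1, -122.1]
ft_force: [0.8, -1.3, -1.2]
finger_gap: 0.0209
grasp_force: 59.1
```

```bash
python3 - <<'E'
from h import *
np.set_printoptions(precision=3,suppress=True)
s=read_state(); print(s['finger_gap'],s['grasp_force'],s['position'],s['ee_rot'])
for cam in('wrist','top','scene'):
    w=save(cam,'t6'+cam)
    for q in outline_of('tray_in',cam)[:1]: print(cam,q['confidence'],q['extent'],rect(w,q['region'],.03))
    for q in place_of('tray_in',cam)[:1]: print(cam,q['confidence'],q['pixel'],onz(w,q['pixel'],.005))
E
```

```text
0.020872155352262455 59.09631013870239 [0.459 0.374 0.149] [ 179.972   -0.09  -122.059]
wrist 0.78 [203.1, 77.9, 444.5, 268.1] ((467.4994201660156, 393.58099365234375), (150.38784790039062, 150.73855590820312), 11.893030166625977)
top 0.89 [126.2, 210.6, 180.0, 269.3] ((466.5552978515625, 385.6199951171875), (153.72511291503906, 150.9513702392578), 10.686856269836426)
top 0.84 [149.9, 240.6] [0.471 0.392 0.005]
scene 0.79 [447.1, 170.5] [0.464 0.408 0.005]
```

Tray centre ≈ (0.467, 0.388). The plug is aligned, so I'll lower and release it.

Emit:
carry_out(
  motion=[
    [0,0,0.03,0,0,0],
    [0,0,0.06,0,0,0],
    [0,0,0.09,0,0,0],
    [0,0,0.115,0,0,0],
    [0,0,0.13,0,0,0],
    [0,0,0.138,0,0,0],
    [0,0,0.143,0,0,0],
    [0,0,0.148,0,0,0],
    [0,0,0.148,0,0,0],
    [0,0,0.148,0,0,0],
  ],
)

```text
t: 15.73
position: [0.4596, 0.3756, 0.0028]
ee_rot: [-180.0, 0.1, -122.0]
ft_force: [0.0, 0.0, -0.5]
finger_gap: 0.0207
grasp_force: 59.1
```

Emit:
carry_out(
  motion=[
    [0,0,0,0,0,0],
    [0,0,0,0,0,0],
    [0,0,0,0,0,0],
    [0,0,0,0,0,0],
    [0,0,-0.03,0,0,0],
    [0,0,-0.06,0,0,0],
    [0,0,-0.1,0,0,0],
    [0,0,-0.14,0,0,0],
    [0,0,-0.16,0,0,0],
    [0,0,-0.16,0,0,0],
  ],
  claw=0.5,
)

```text
t: 16.57
position: [0.461, 0.3765, 0.1678]
ee_rot: [-179.8, 0.4, -122.0]
ft_force: [0.6, -0.2, -1.1]
finger_gap: 0.043
grasp_force: 0.0
```

```bash
python3 - <<'E'
from h import *
np.set_printoptions(precision=3,suppress=True)
s=read_state(); print(s['finger_gap'],s['position'],s['ee_rot'],s['joint_pos'])
for cam in('wrist','top'):
    w=save(cam,'t7'+cam)
    for q in place_of('plug_c',cam)[:1]: print(cam,q['confidence'],q['pixel'],onz(w,q['pixel'],.016))
    for n in('unit1_c','unit3_c'):
        for q in outline_of(n,cam)[:1]: print(n,cam,q['confidence'],rect(w,q['region'],.022))
c=read_camera('scene')
for n in('unit1_c','unit3_c'):
    for q in place_of(n,'scene')[:1]: print(n,'scene',q['confidence'],onz(c,q['pixel'],.011))
E
```

```text
0.04304022565103139 [0.461 0.377 0.168] [-179.776    0.449 -122.   ] [ 31.162  19.898   1.2    70.8     0.003 -26.838]
wrist 0.63 [324.1, 178.4] [0.462 0.381 0.016]
top 0.56 [152.9, 245.6] [0.455 0.38  0.016]
unit1_c top 0.7 ((414.6673583984375, -102.99781799316406), (62.304710388183594, 120.76023864746094), 82.54393768310547)
unit3_c top 0.65 ((413.54217529296875, 167.69386291503906), (64.33103942871094, 123.00133514404297), 79.81875610351562)
unit1_c scene 0.77 [ 0.413 -0.103  0.011]
unit3_c scene 0.95 [0.403 0.164 0.011]
```

Plug in tray. Next I'll check, unloaded, that the arm can reach the placing pose with the tool horizontal.

```bash
python3 - <<'E'
from h import *
print(row([.55,.165,.30],187),row([.62,.165,.25],187,90,p0=[.55,.165,.3],r0=tgt(187)))
E
```

```text
[0.1302, -0.1885, -0.1384, 0.0, -0.0009, 0.89] [-0.0695, -0.0085, 0.05, 0.0, -1.5708, 0.0]
```

Emit:
carry_out(
  motion=[
    [0.13,-0.188,-0.138,0,0,0.89],
    [0.13,-0.188,-0.138,0,0,0.89],
    [0.13,-0.188,-0.138,0,0,0.89],
    [0.13,-0.188,-0.138,0,0,0.89],
    [0.13,-0.188,-0.138,0,0,0.89],
    [0.13,-0.188,-0.138,0,0,0.89],
    [0.13,-0.188,-0.138,0,0,0.89],
    [0.13,-0.188,-0.138,0,0,0.89],
    [0.13,-0.188,-0.138,0,0,0.89],
  ],
)

```text
t: 17.87
position: [0.5501, 0.1648, 0.3]
ee_rot: [180.0, 0.0, -173.0]
ft_force: [-0.2, 0.2, -0.2]
finger_gap: 0.0427
grasp_force: 0.0
```

Emit:
carry_out(
  motion=[
    [-0.07,-0.008,0.05,0,-1.57,0],
    [-0.07,-0.008,0.05,0,-1.57,0],
    [-0.07,-0.008,0.05,0,-1.57,0],
    [-0.07,-0.008,0.05,0,-1.57,0],
    [-0.07,-0.008,0.05,0,-1.57,0],
    [-0.07,-0.008,0.05,0,-1.57,0],
    [-0.07,-0.008,0.05,0,-1.57,0],
    [-0.07,-0.008,0.05,0,-1.57,0],
    [-0.07,-0.008,0.05,0,-1.57,0],
    [-0.07,-0.008,0.05,0,-1.57,0],
    [-0.07,-0.008,0.05,0,-1.57,0],
    [-0.07,-0.008,0.05,0,-1.57,0],
    [-0.07,-0.008,0.05,0,-1.57,0],
    [-0.07,-0.008,0.05,0,-1.57,0],
    [-0.07,-0.008,0.05,0,-1.57,0],
    [-0.07,-0.008,0.05,0,-1.57,0],
  ],
)

```text
t: 19.2
position: [0.6803, 0.1933, 0.2891]
ee_rot: [-175.0, 88.4, -168.5]
ft_force: [0.4, 1.0, -1.2]
finger_gap: 0.0429
grasp_force: 0.0
```

```bash
python3 - <<'E'
from h import *
s=read_state();print(s['position'],s['ee_rot'],s['joint_pos'])
E
```

```text
[0.68026087 0.19330005 0.28908056] [-175.03639103   88.44081857 -168.49538543] [ 1.10414162e+01  1.82391887e+01 -5.96928446e+01 -7.63738948e+01
 -4.50058198e+00 -1.26422365e-02]
```

```bash
cat > kin.py <<'E'
from h import *
from scipy.optimize import least_squares
D=[(-6.252,23.999,12.307,78.312,.639,.014,.2),(31.162,19.898,1.2,70.8,.461,.377,.168),(-85.52,14.851,1.189,76.417,.126,-.535,.2175),(11.04,18.239,-59.69,-76.37,.6803,.1933,.2891)]
A=[];B=[]
d=.083
for j1,j2,j3,j4,x,y,z in D:
    a2,ph,ta=np.radians([j2,j2-j3,j2-j3+j4]); r=(x*x+y*y-d*d)**.5
    A+= [[1,0,np.sin(a2),np.cos(ph),np.cos(ta)],[0,1,np.cos(a2),-np.sin(ph),-np.sin(ta)]]; B+=[r,z]
k,res,_,_=np.linalg.lstsq(np.array(A),np.array(B),rcond=None)
def ik(r,z,tau):
    ta=np.radians(tau); ro=(r*r-d*d)**.5
    w=np.array([ro-k[0]-k[4]*np.cos(ta), z-k[1]+k[4]*np.sin(ta)])
    D2=w@w; a,b=k[2],k[3]
    c=(a*a+b*b-D2)/(2*a*b)  # inner angle
    if abs(c)>1: return None
    g=np.degrees(np.arccos(c)); al=np.degrees(np.arccos((a*a+D2-b*b)/(2*a*D2**.5)))
    e=np.degrees(np.arctan2(w[0],w[1]))  # from vertical
    j2=e-al; ph=j2+180-g-90; return np.round([j2,j2-ph,tau-ph],1)
if __name__=='__main__':
    print('rho0,h,a,b,L',k,np.abs(np.array(A)@k-B).max())
    for r in (.62,.645,.66,.68,.70,.72):
        for tau in (0,10,20,30): print(r,tau,ik(r,.10,tau),ik(r,.16,tau))
    for r in (.42,.45,.5): print('pick',r,ik(r,.0,90),ik(r,.0,100),ik(r,.0,110),ik(r,.0,120))
E
python3 kin.py
```

```text
rho0,h,a,b,L [0.05456224 0.15905432 0.54343119 0.3689823  0.38631093] 0.01474920122685891
0.62 0 [  94.2  -82.8 -176.9] None
0.62 10 [  76.2  -84.5 -150.7] [  49.2  -79.8 -119. ]
0.62 20 [ 42.6 -75.  -97.6] [ 22.6 -69.2 -71.8]
0.62 30 [ 22.3 -64.8 -57.1] [  9.3 -58.8 -38.1]
0.645 0 [  80.3  -75.6 -155.9] [  66.6  -77.8 -144.4]
0.645 10 [  62.4  -76.2 -128.6] [  43.   -73.7 -106.7]
0.645 20 [ 39.1 -70.  -89.1] [ 22.6 -65.3 -67.9]
0.645 30 [ 22.8 -61.  -53.8] [ 11.1 -55.6 -36.8]
0.66 0 [  75.2  -72.4 -147.6] [  61.6  -74.1 -135.7]
0.66 10 [  58.2  -72.8 -121. ] [  40.8  -70.7 -101.5]
0.66 20 [ 37.8 -67.3 -85.1] [ 22.8 -63.1 -65.8]
0.66 30 [ 23.2 -58.8 -52. ] [ 12.2 -53.7 -36. ]
0.68 0 [  70.1  -68.5 -138.7] [  57.   -69.9 -127. ]
0.68 10 [  54.3  -68.8 -113.1] [ 38.9 -67.  -96. ]
0.68 20 [ 36.7 -63.8 -80.5] [ 23.2 -60.1 -63.3]
0.68 30 [ 23.8 -55.8 -49.7] [ 13.7 -51.1 -34.8]
0.7 0 [  66.3  -65.  -131.3] [  53.9  -66.2 -120.1]
0.7 10 [  51.6  -65.1 -106.7] [ 37.7 -63.6 -91.3]
0.7 20 [ 36.  -60.5 -76.5] [ 23.8 -57.1 -60.9]
0.7 30 [ 24.6 -52.9 -47.5] [ 15.1 -48.5 -33.6]
0.72 0 [  63.4  -61.6 -125. ] [  51.6  -62.7 -114.3]
0.72 10 [  49.7  -61.6 -101.3] [ 37.  -60.3 -87.3]
0.72 20 [ 35.7 -57.3 -73. ] [ 24.4 -54.2 -58.6]
0.72 30 [ 25.4 -50.  -45.3] [ 16.5 -45.8 -32.3]
pick 0.42 [ 14.9 -39.   36.1] [ 20.7 -30.3  49. ] [ 27.2 -22.   60.8] [ 34.  -14.1  71.8]
pick 0.45 [ 17.3 -34.9  37.8] [ 23.1 -26.   51. ] [ 29.5 -17.4  63.2] [36.3 -9.1 74.6]
pick 0.5 [ 21.3 -27.9  40.8] [ 27.  -18.4  54.6] [33.4 -9.2 67.4] [40.2 -0.2 79.5]
```

```bash
python3 - <<'E'
from h import *
from kin import ik
print(row([.43,.165,.2],169.5,-35), ik(.46,.2,125),ik(.45,-.01,125),ik(.68,.092,35))
E
```

```text
[0.0959, 0.0006, -0.2493, 0.1609, 2.1361, 0.3259] [ 29.6  11.5 106.9] [40.5 -5.5 79. ] [ 21.1 -51.8 -37.9]
```

Emit:
carry_out(
  motion=[
    [0,0,0,0.016,0.214,0.033],
    [0,0,0,0.032,0.427,0.065],
    [0,0,0,0.048,0.641,0.098],
    [0,0,-0.02,0.064,0.854,0.13],
    [0.01,0,-0.05,0.16,2.136,0.326],
    [0.02,0,-0.08,0.16,2.136,0.326],
    [0.03,0,-0.1,0.16,2.136,0.326],
    [0.05,0,-0.15,0.16,2.136,0.326],
    [0.07,0,-0.2,0.16,2.136,0.326],
    [0.096,0,-0.249,0.16,2.136,0.326],
    [0.096,0,-0.249,0.16,2.136,0.326],
    [0.096,0,-0.249,0.16,2.136,0.326],
    [0.096,0,-0.249,0.16,2.136,0.326],
    [0.096,0,-0.249,0.16,2.136,0.326],
    [0.096,0,-0.249,0.16,2.136,0.326],
    [0.096,0,-0.249,0.16,2.136,0.326],
    [0.096,0,-0.249,0.16,2.136,0.326],
    [0.096,0,-0.249,0.16,2.136,0.326],
    [0.096,0,-0.249,0.16,2.136,0.326],
    [0.096,0,-0.249,0.16,2.136,0.326],
  ],
  claw=1,
)

```text
t: 20.87
position: [0.4299, 0.1641, 0.1996]
ee_rot: [179.9, -35.7, 169.6]
ft_force: [-0.2, 0.4, -0.2]
finger_gap: 0.0853
grasp_force: 0.0
```

```bash
python3 - <<'E'
from h import *
np.set_printoptions(precision=3,suppress=True)
s=read_state();print(s['position'],s['ee_rot'],s['joint_pos'])
c=read_camera('wrist')
for n in ('unit3_c',):
    for q in place_of(n,'wrist')[:2]: print(n,q['confidence'],q['pixel'],onz(c,q['pixel'],.011))
    for q in outline_of(n,'wrist')[:2]: print(n,q['confidence'],q['extent'],rect(c,q['region'],.022))
print(row([.424,.166,.06],169.5,-35),row([.424,.166,-.01],169.5,-35))
E
```

```text
[0.43  0.164 0.2  ] [179.872 -35.732 169.635] [  4.448  29.486  10.246 105.551   8.712  12.12 ]
unit3_c 0.84 [324.8, 260.6] [0.412 0.173 0.011]
unit3_c 0.6 [540.9, 275.8] [0.469 0.39  0.011]
unit3_c 0.82 [292.3, 203.7, 356.5, 326.3] ((415.3402404785156, 171.71896362304688), (62.15781021118164, 119.08299255371094), 77.34671020507812)
[-0.0743, 0.0011, 0.1145, 0.0001, -0.0134, 0.0005] [-0.1152, 0.0011, 0.1713, 0.0001, -0.0134, 0.0005]
```

Emit:
carry_out(
  motion=[
    [-0.03,0.003,0.04,0,-0.01,0],
    [-0.05,0.003,0.08,0,-0.01,0],
    [-0.074,0.003,0.114,0,-0.01,0],
    [-0.09,0.003,0.135,0,-0.01,0],
    [-0.1,0.003,0.15,0,-0.01,0],
    [-0.107,0.003,0.16,0,-0.01,0],
    [-0.109,0.003,0.163,0,-0.01,0],
    [-0.109,0.003,0.163,0,-0.01,0],
  ],
)

```text
t: 21.68
position: [0.4252, 0.1676, 0.0049]
ee_rot: [179.9, -34.7, 169.5]
ft_force: [0.6, 0.1, 0.1]
finger_gap: 0.0854
grasp_force: 0.0
```

```bash
python3 - <<'E'
from h import *
s=read_state();print(s['position'],s['ee_rot'],s['ft_force'])
w=save('wrist','w8'); c=save('scene','s8')
i=c['frame'][110:260,280:460,::-1]; a=cv2.resize(i,(480,400),interpolation=2)
b=cv2.resize(w['frame'][100:400,200:440,::-1],(320,400))
cv2.imwrite('pics/m8.png',np.hstack([a,b]))
E
```

```text
[0.42515854 0.16755883 0.004862  ] [179.86982277 -34.68307882 169.51068351] [0.58855917 0.12818943 0.05435003]
```

View pics/m8.png

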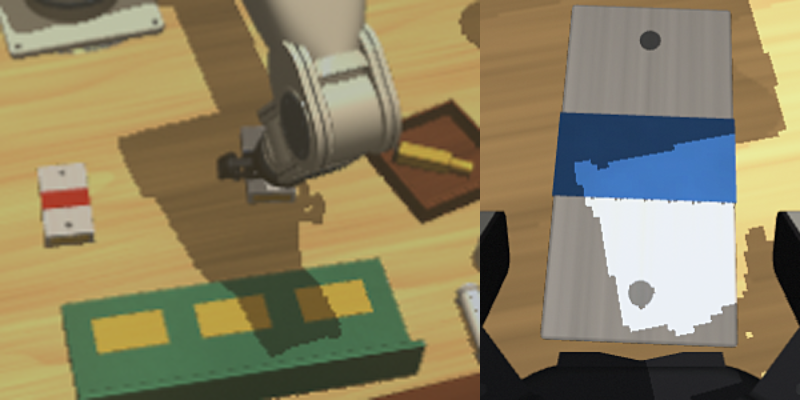

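The wrist view shows the blue filter squarely between the open fingers near its far end, and the scene view shows the plug in the tray. I'll go a little lower and grip.

Emit:
carry_out(
  motion=[
    [-0.0012,0,0.0017,0,0,0],
    [-0.0024,0,0.0033,0,0,0],
    [-0.0034,0,0.005,0,0,0],
    [-0.0046,0,0.0066,0,0,0],
    [-0.0057,0,0.0083,0,0,0],
    [-0.0069,0,0.01,0,0,0],
    [-0.0069,0,0.01,0,0,0],
  ],
)

```text
t: 22.37
position: [0.4252, 0.167, -0.0086]
ee_rot: [179.9, -34.8, 169.4]
ft_force: [-0.4, -0.2, -0.1]
finger_gap: 0.0854
grasp_force: 0.0
```

Emit:
carry_out(
  motion=[
    [0,0,0,0,0,0],
    [0,0,0,0,0,0],
    [0,0,0,0,0,0],
    [0,0,0,0,0,0],
    [0,0,0,0,0,0],
    [0,0,0,0,0,0],
    [0,0,0,0,0,0],
  ],
  claw=0,
)

```text
t: 22.95
position: [0.4258, 0.1671, -0.0076]
ee_rot: [179.9, -34.7, 169.4]
ft_force: [1.9, -1.0, 4.9]
finger_gap: 0.0609
grasp_force: 65.2
```

```bash
python3 - <<'E'
from h import *
p=[.426,.167,-.0076]; r=tgt(169.4,-34.7)
print(row([.426,.167,.12],169.4,-34.7,p,r), row([.50,.16,.26],178,15,p,r), row([.62,.165,.22],187.5,55.3,p0=[.50,.16,.26],r0=tgt(178,15)))
E
```

```text
[0.0726, 0.0, -0.1049, 0.0, 0.0, 0.0] [0.0915, 0.0067, -0.2621, 0.0265, -0.8658, -0.1526] [-0.1053, 0.0092, 0.0696, -0.0975, -0.7017, -0.1384]
```

Emit:
carry_out(
  motion=[
    [0.011,0,-0.016,0,0,0],
    [0.03,0,-0.044,0,0,0],
    [0.05,0,-0.073,0,0,0],
    [0.073,0,-0.105,0,0,0],
    [0.077,0,-0.135,0.003,-0.1,-0.018],
    [0.081,0.002,-0.16,0.006,-0.2,-0.035],
    [0.085,0.003,-0.19,0.009,-0.3,-0.053],
    [0.088,0.005,-0.22,0.012,-0.4,-0.07],
    [0.0915,0.007,-0.24,0.0265,-0.866,-0.153],
    [0.0915,0.007,-0.262,0.0265,-0.866,-0.153],
    [0.0915,0.007,-0.262,0.0265,-0.866,-0.153],
    [0.0915,0.007,-0.262,0.0265,-0.866,-0.153],
    [0.0915,0.007,-0.262,0.0265,-0.866,-0.153],
    [0.0915,0.007,-0.262,0.0265,-0.866,-0.153],
  ],
)

```text
t: 24.12
position: [0.4977, 0.1601, 0.2597]
ee_rot: [179.9, 14.9, 178.0]
ft_force: [0.5, 0.2, -1.4]
finger_gap: 0.0609
grasp_force: 69.6
```

Emit:
carry_out(
  motion=[
    [-0.02,0.001,0.007,-0.0975,-0.702,-0.138],
    [-0.035,0.002,0.014,-0.0975,-0.702,-0.138],
    [-0.05,0.004,0.025,-0.0975,-0.702,-0.138],
    [-0.065,0.006,0.04,-0.0975,-0.702,-0.138],
    [-0.085,0.008,0.055,-0.0975,-0.702,-0.138],
    [-0.105,0.009,0.07,-0.0975,-0.702,-0.138],
    [-0.105,0.009,0.07,-0.0975,-0.702,-0.138],
    [-0.105,0.009,0.07,-0.0975,-0.702,-0.138],
  ],
)

```text
t: 24.78
position: [0.6191, 0.1639, 0.2137]
ee_rot: [179.8, 55.0, -172.7]
ft_force: [-1.8, -0.5, -4.2]
finger_gap: 0.0608
grasp_force: 69.7
```

```bash
python3 - <<'E'
from h import *
s=read_state();print(s['position'],s['ee_rot'],s['joint_pos'],s['finger_gap'])
w=save('wrist','w9'); c=save('scene','s9')
i=c['frame'][110:290,260:476,::-1]; a=cv2.resize(i,(480,400),interpolation=2)
b=cv2.resize(w['frame'][100:400,200:440,::-1],(320,400))
cv2.imwrite('pics/m9.png',np.hstack([a,b]))
E
```

```text
[0.61911124 0.16390404 0.21368111] [ 179.84141941   55.02840931 -172.69567219] [  7.21569852  -0.14491921 -45.74670033 -10.63001763   0.23120658
  -0.05080007] 0.06078266011431969
```

View pics/m9.png

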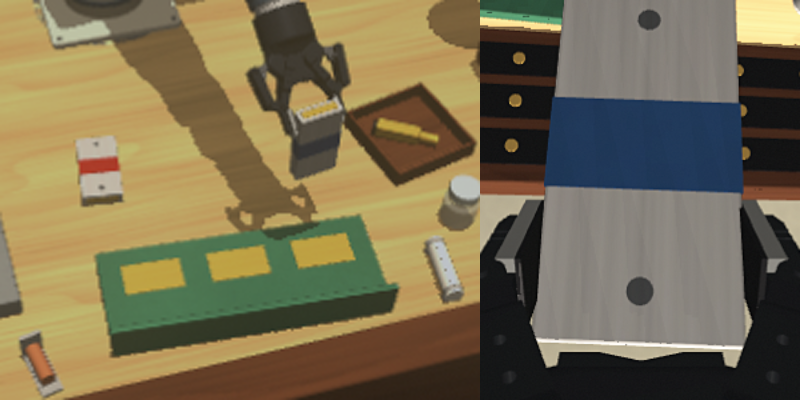

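Scene shows the blue filter upright in the gripper at crop (315,140), with its yellow end strip on top. I'll set it on the left pad.

```bash
python3 - <<'E'
from h import *
print(row([.670,.170,.20],187.3,55.3),row([.670,.170,.1],187.3,55.3),row([.670,.170,.09],187.3,55.3))
E
```

```text
[-0.0164, -0.0008, 0.0509, 0.0023, -0.0086, -0.0012] [0.0653, -0.001, 0.1085, 0.0023, -0.0086, -0.0012] [0.0735, -0.001, 0.1143, 0.0023, -0.0086, -0.0012]
```

Emit:
carry_out(
  motion=[
    [-0.008,-0.001,0.025,0.002,-0.009,-0.001],
    [-0.016,-0.001,0.051,0.002,-0.009,-0.001],
    [0.01,-0.001,0.07,0.002,-0.009,-0.001],
    [0.03,-0.001,0.084,0.002,-0.009,-0.001],
    [0.045,-0.001,0.094,0.002,-0.009,-0.001],
    [0.055,-0.001,0.101,0.002,-0.009,-0.001],
    [0.06,-0.001,0.105,0.002,-0.009,-0.001],
    [0.0635,-0.001,0.1073,0.002,-0.009,-0.001],
    [0.0653,-0.001,0.1085,0.002,-0.009,-0.001],
    [0.0653,-0.001,0.1085,0.002,-0.009,-0.001],
  ],
)

```text
t: 25.72
position: [0.6718, 0.1708, 0.1038]
ee_rot: [-180.0, 55.8, -172.6]
ft_force: [-0.0, -1.3, -1.5]
finger_gap: 0.0606
grasp_force: 69.7
```

Emit:
carry_out(
  motion=[
    [0.0008,0,0.0006,0,0,0],
    [0.0016,0,0.0012,0,0,0],
    [0.0025,0,0.0017,0,0,0],
    [0.0033,0,0.0023,0,0,0],
    [0.0041,0,0.0029,0,0,0],
    [0.0041,0,0.0029,0,0,0],
  ],
)

```text
t: 26.22
position: [0.671, 0.1707, 0.0981]
ee_rot: [-180.0, 55.8, -172.6]
ft_force: [-0.4, 0.8, -1.8]
finger_gap: 0.0603
grasp_force: 69.7
```

Emit:
carry_out(
  motion=[
    [0.0008,0,0.0006,0,0.003,0],
    [0.0016,0,0.0012,0,0.005,0],
    [0.0025,0,0.0017,0,0.008,0],
    [0.0033,0,0.0023,0,0.008,0],
    [0.0033,0,0.0023,0,0.008,0],
  ],
)

```text
t: 26.63
position: [0.6715, 0.1708, 0.0947]
ee_rot: [-180.0, 55.4, -172.6]
ft_force: [-0.8, -0.6, 1.9]
finger_gap: 0.0608
grasp_force: 69.8
```

Emit:
carry_out(
  motion=[
    [0.0004,0,0.0003,0,0,0],
    [0.0008,0,0.0006,0,0,0],
    [0.0012,0,0.0009,0,0,0],
    [0.0016,0,0.0012,0,0,0],
    [0.0016,0,0.0012,0,0,0],
  ],
)

```text
t: 27.05
position: [0.6726, 0.171, 0.0947]
ee_rot: [-180.0, 55.6, -172.6]
ft_force: [-5.1, 0.8, 11.3]
finger_gap: 0.0611
grasp_force: 70.2
```

Emit:
carry_out(
  motion=[
    [-0.0008,0,-0.0006,0,0,0],
    [-0.0008,0,-0.0006,0,0,0],
  ],
)

```text
t: 27.22
position: [0.6718, 0.1708, 0.0947]
ee_rot: [-180.0, 55.5, -172.6]
ft_force: [-2.0, 0.6, 6.4]
finger_gap: 0.061
grasp_force: 69.9
```

Emit:
carry_out(
  motion=[
    [0,0,0,0,0,0],
    [0,0,0,0,0,0],
    [0,0,0,0,0,0],
    [0,0,0,0,0,0],
    [0,0,0,0,0,0],
    [0,0,0,0,0,0],
  ],
  claw=1,
)

```text
t: 27.72
position: [0.6712, 0.1707, 0.0931]
ee_rot: [-180.0, 55.3, -172.6]
ft_force: [-0.1, -0.0, -0.5]
finger_gap: 0.0854
grasp_force: 0.0
```

Emit:
carry_out(
  motion=[
    [0,0,-0.01,0,0,0],
    [0,0,-0.02,0,0,0],
    [0,0,-0.04,0,0,0],
    [0,0,-0.06,0,0,0],
    [0,0,-0.08,0,0,0],
    [0,0,-0.11,0,0,0],
    [0,0,-0.14,0,0,0],
    [0,0,-0.17,0,0,0],
    [0,0,-0.17,0,0,0],
  ],
)

```text
t: 28.47
position: [0.5288, 0.1527, 0.1932]
ee_rot: [-180.0, 55.6, -172.5]
ft_force: [0.0, 0.5, 1.0]
finger_gap: 0.0855
grasp_force: 0.0
```

```bash
python3 - <<'E'
from h import *
np.set_printoptions(precision=3,suppress=True)
s=read_state();print(s['position'],s['ee_rot'],s['joint_pos'],s['finger_gap'])
w=save('wrist','w10'); c=save('scene','s10'); t=read_camera('top')
for cam,cc in(('top',t),('scene',c)):
  for n,z in(('unit1_c',.011),('unit3_c',.08),('plug_c',.016)):
    for q in place_of(n,cam)[:1]: print(cam,n,q['confidence'],q['pixel'],onz(cc,q['pixel'],z)[:2])
  for q in outline_of('unit1_c',cam)[:1]: print(rect(cc,q['region'],.022))
i=c['frame'][110:290,260:476,::-1]; a=cv2.resize(i,(480,400),interpolation=2)
b=cv2.resize(w['frame'][:,160:480,::-1],(320,400))
cv2.imwrite('pics/m10.png',np.hstack([a,b]))
E
```

```text
[0.529 0.153 0.193] [-179.973   55.576 -172.543] [  7.324  -7.587 -56.838 -14.827   0.083  -0.075] 0.08547246899737704
top unit1_c 0.67 [320.4, 256.6] [ 0.418 -0.094]
top unit3_c 0.94 [223.2, 168.4] [0.661 0.173]
top plug_c 0.81 [156.9, 241.7] [0.466 0.369]
((413.2545471191406, -102.78778076171875), (65.13777923583984, 124.09507751464844), 80.84222412109375)
scene unit1_c 0.71 [305.4, 188.9] [ 0.425 -0.102]
scene unit3_c 0.7 [405.2, 210.3] [0.65  0.169]
scene plug_c 0.71 [439.4, 170.7] [0.467 0.374]
((418.89678955078125, -107.17913818359375), (65.99805450439453, 137.3773651123047), 81.83702087402344)
```

View pics/m10.png

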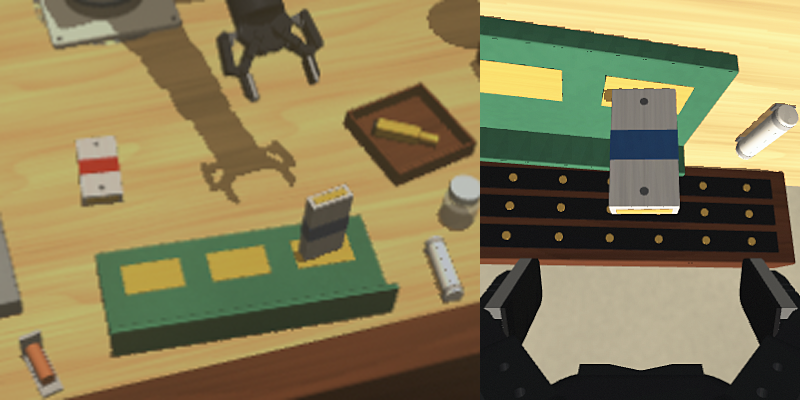

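Blue stands on the left pad and red is unmoved. Now red.

```bash
python3 - <<'E'
from h import *
print(row([.46,.0,.24],180,10),row([.428,-.105,.15],171.8,-35,p0=[.46,.0,.24],r0=tgt(180,10)))
E
```

```text
[0.0104, -0.1421, -0.1044, 0.0711, 0.7885, 0.1116] [0.0471, -0.105, 0.0831, -0.0318, 0.784, 0.1434]
```

Emit:
carry_out(
  motion=[
    [0.01,-0.02,-0.04,0.071,0.788,0.112],
    [0.01,-0.06,-0.07,0.071,0.788,0.112],
    [0.01,-0.1,-0.1,0.071,0.788,0.112],
    [0.01,-0.142,-0.104,0.071,0.788,0.112],
    [0.01,-0.142,-0.104,0.071,0.788,0.112],
    [0.01,-0.142,-0.104,0.071,0.788,0.112],
    [0.01,-0.142,-0.104,0.071,0.788,0.112],
    [0.01,-0.142,-0.104,0.071,0.788,0.112],
  ],
)

```text
t: 29.68
position: [0.4602, -0.0028, 0.2433]
ee_rot: [-180.0, 11.3, 179.9]
ft_force: [1.4, -0.6, 0.1]
finger_gap: 0.0852
grasp_force: 0.0
```

Emit:
carry_out(
  motion=[
    [0.01,-0.035,0.015,-0.032,0.784,0.143],
    [0.02,-0.07,0.03,-0.032,0.784,0.143],
    [0.03,-0.105,0.045,-0.032,0.784,0.143],
    [0.047,-0.105,0.083,-0.032,0.784,0.143],
    [0.047,-0.105,0.083,-0.032,0.784,0.143],
    [0.047,-0.105,0.083,-0.032,0.784,0.143],
    [0.047,-0.105,0.083,-0.032,0.784,0.143],
    [0.047,-0.105,0.083,-0.032,0.784,0.143],
  ],
)

```text
t: 30.35
position: [0.4319, -0.1051, 0.1466]
ee_rot: [179.6, -34.1, 172.2]
ft_force: [-0.5, -0.4, -0.4]
finger_gap: 0.0855
grasp_force: 0.0
```

```bash
python3 - <<'E'
from h import *
np.set_printoptions(precision=3,suppress=True)
s=read_state();print(s['position'],s['ee_rot'],s['joint_pos'])
c=save('wrist','w11')
for cam in('wrist','top'):
    c=read_camera(cam)
    for q in place_of('unit1_c',cam)[:1]: print(q['confidence'],q['pixel'],onz(c,q['pixel'],.011))
    for q in outline_of('unit1_c',cam)[:1]: print(q['confidence'],q['extent'],rect(c,q['region'],.022))
print(row([.426,-.105,.03],171.8,-35),row([.426,-.105,-.008],171.8,-35))
E
```

```text
[ 0.432 -0.105  0.147] [179.564 -34.079 172.229] [-20.037  30.38    4.781  97.946  -6.408 -10.2  ]
0.64 [318.4, 252.1] [ 0.417 -0.103  0.011]
0.63 [280.7, 186.5, 355.7, 321.8] ((415.8816833496094, -102.32787322998047), (62.9386100769043, 118.91316986083984), 82.59669494628906)
0.33 [136.3, 232.0, 168.4, 255.6] ((466.3901672363281, 382.6875), (110.07664489746094, 24.56399154663086), 56.53699493408203)
[-0.0629, -0.0016, 0.1038, 0.0017, 0.0274, 0.0059] [-0.0839, -0.0018, 0.1355, 0.0017, 0.0274, 0.0059]
```

Emit:
carry_out(
  motion=[
    [-0.025,0,0.04,0.002,0.02,0.006],
    [-0.045,0,0.075,0.002,0.02,0.006],
    [-0.062,0,0.103,0.002,0.02,0.006],
    [-0.07,0,0.114,0.002,0.02,0.006],
    [-0.075,0,0.122,0.002,0.02,0.006],
    [-0.079,0,0.128,0.002,0.02,0.006],
    [-0.082,0,0.132,0.002,0.02,0.006],
    [-0.083,0,0.134,0.002,0.02,0.006],
    [-0.083,0,0.134,0.002,0.02,0.006],
  ],
)

```text
t: 31.45
position: [0.4265, -0.1034, -0.0069]
ee_rot: [-180.0, -34.7, 171.8]
ft_force: [0.1, 0.3, -0.1]
finger_gap: 0.0852
grasp_force: 0.0
```

```bash
python3 - <<'E'
from h import *
s=read_state();print(s['position'],s['ee_rot'],s['ft_force'])
w=save('wrist','w12'); cv2.imwrite('pics/w12c.png',w['frame'][100:,160:480,::-1])
E
```

```text
[ 0.4265006 -0.103373  -0.0069494] [-179.99320601  -34.68723416  171.79205019] [ 0.07679523  0.30931427 -0.0989059 ]
```

View pics/w12c.png

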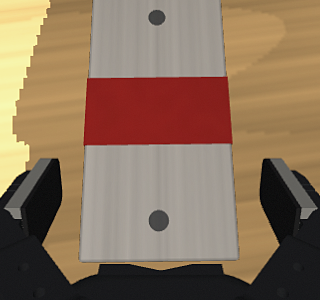

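Red sits between the fingers, centred at crop x≈158. Gripping.

Emit:
carry_out(
  motion=[
    [0,0,0,0,0,0],
    [0,0,0,0,0,0],
    [0,0,0,0,0,0],
    [0,0,0,0,0,0],
    [0,0,0,0,0,0],
    [0,0,0,0,0,0],
    [0,0,0,0,0,0],
  ],
  claw=0,
)

```text
t: 32.08
position: [0.4267, -0.1034, -0.0066]
ee_rot: [-180.0, -34.7, 171.8]
ft_force: [2.3, -0.3, 6.2]
finger_gap: 0.0607
grasp_force: 65.5
```

```bash
python3 - <<'E'
from h import *
s=read_state();print(s['position'],s['ee_rot'],s['ft_force'],s['finger_gap'])
a=s['ee_rot'][1]
print(row([.427,-.104,.12],171.8,a),row([.50,-.08,.26],169,a+50),row([.61,-.078,.22],167.5,a+90,p0=[.50,-.08,.26],r0=tgt(169,a+50)))
E
```

```text
[ 0.4266642  -0.10339639 -0.00660293] [-179.99793406  -34.6780387   171.80197654] [ 2.30029517 -0.25601686  6.20685309] 0.060708117736640595
[0.0717, -0.0006, -0.1044, -0.0001, 0.0, 0.0] [0.0947, 0.0336, -0.2586, -0.0085, -0.8725, 0.0498] [-0.0932, 0.023, 0.067, 0.0154, -0.6981, 0.0218]
```

Emit:
carry_out(
  motion=[
    [0.011,0,-0.016,0,0,0],
    [0.03,0,-0.044,0,0,0],
    [0.05,0,-0.073,0,0,0],
    [0.072,0,-0.105,0,0,0],
    [0.077,0.005,-0.135,-0.001,-0.1,0.006],
    [0.081,0.01,-0.16,-0.002,-0.2,0.012],
    [0.085,0.02,-0.19,-0.003,-0.3,0.018],
    [0.09,0.03,-0.22,-0.004,-0.4,0.023],
    [0.095,0.034,-0.24,-0.008,-0.872,0.05],
    [0.095,0.034,-0.259,-0.008,-0.872,0.05],
    [0.095,0.034,-0.259,-0.008,-0.872,0.05],
    [0.095,0.034,-0.259,-0.008,-0.872,0.05],
    [0.095,0.034,-0.259,-0.008,-0.872,0.05],
    [0.095,0.034,-0.259,-0.008,-0.872,0.05],
  ],
)

```text
t: 33.25
position: [0.4981, -0.079, 0.2602]
ee_rot: [-180.0, 15.2, 169.0]
ft_force: [0.7, -0.4, -0.5]
finger_gap: 0.0607
grasp_force: 65.5
```

Emit:
carry_out(
  motion=[
    [-0.018,0.004,0.008,0.002,-0.1,0.003],
    [-0.035,0.008,0.014,0.015,-0.698,0.022],
    [-0.05,0.012,0.025,0.015,-0.698,0.022],
    [-0.065,0.016,0.04,0.015,-0.698,0.022],
    [-0.08,0.02,0.055,0.015,-0.698,0.022],
    [-0.093,0.023,0.067,0.015,-0.698,0.022],
    [-0.093,0.023,0.067,0.015,-0.698,0.022],
    [-0.093,0.023,0.067,0.015,-0.698,0.022],
  ],
)

```text
t: 33.92
position: [0.6091, -0.077, 0.2148]
ee_rot: [179.9, 55.0, 167.5]
ft_force: [-1.3, 0.7, -2.4]
finger_gap: 0.0608
grasp_force: 65.4
```

```bash
python3 - <<'E'
from h import *
s=read_state();print(s['position'],s['ee_rot'],s['joint_pos'],s['finger_gap'],s['grasp_force'])
w=save('wrist','w13'); c=save('scene','s13')
i=c['frame'][110:290,230:446,::-1]; a=cv2.resize(i,(480,400),interpolation=2)
b=cv2.resize(w['frame'][100:400,200:440,::-1],(320,400))
cv2.imwrite('pics/m13.png',np.hstack([a,b]))
for z in(.2,.104,.094): print(row([.656,-.083,z],167.5,55.3))
E
```

```text
[ 0.60907942 -0.07696506  0.21481765] [179.94612266  55.04854307 167.45149705] [-16.83801217  -3.14245274 -48.36122305 -10.18949282   3.56859172
  -2.46061458] 0.060829924810284236 65.43196320533752
[-0.0133, 0.0046, 0.0474, 0.0001, -0.0074, -0.0002]
[0.0652, 0.0046, 0.1026, 0.0001, -0.0074, -0.0002]
[0.0734, 0.0045, 0.1084, 0.0001, -0.0074, -0.0002]
```

View pics/m13.png

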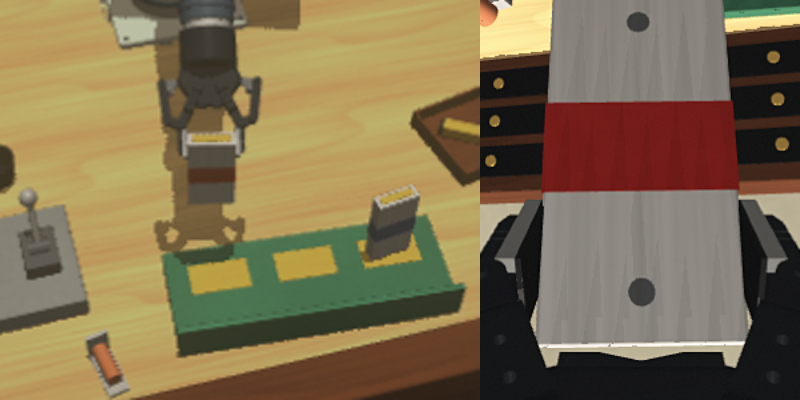

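Red is upright in the hand at crop (212,165) and blue still stands. Lowering onto the right pad.

Emit:
carry_out(
  motion=[
    [-0.007,0.002,0.025,0,0,0],
    [-0.013,0.004,0.047,0,0,0],
    [0.01,0.004,0.063,0,0,0],
    [0.03,0.004,0.077,0,0,0],
    [0.045,0.004,0.088,0,0,0],
    [0.055,0.004,0.095,0,0,0],
    [0.06,0.004,0.099,0,0,0],
    [0.0635,0.004,0.1014,0,0,0],
    [0.0652,0.004,0.1026,0,0,0],
    [0.0669,0.004,0.1038,0,0,0],
    [0.0669,0.004,0.1038,0,0,0],
  ],
)

```text
t: 34.93
position: [0.6569, -0.084, 0.1056]
ee_rot: [-180.0, 55.2, 167.5]
ft_force: [0.1, -0.3, -1.2]
finger_gap: 0.0604
grasp_force: 65.5
```

```bash
python3 -c "
from h import *
s=read_state();print(s['position'],s['ee_rot'],s['ft_force'])"
```

```text
[ 0.65692525 -0.08395031  0.1055985 ] [-179.99206712   55.24377838  167.49671777] [ 0.07120152 -0.27282023 -1.21871727]
```

Emit:
carry_out(
  motion=[
    [0.0016,0,0.0011,0,0,0],
    [0.0033,0,0.0023,0,0,0],
    [0.0049,0,0.0034,0,0,0],
    [0.0066,0,0.0046,0,0,0],
    [0.0074,0,0.0051,0,0,0],
    [0.0082,0,0.0057,0,0,0],
    [0.0082,0,0.0057,0,0,0],
  ],
)

```text
t: 35.52
position: [0.6564, -0.0838, 0.0948]
ee_rot: [180.0, 55.2, 167.5]
ft_force: [0.6, -0.1, -1.0]
finger_gap: 0.0605
grasp_force: 65.5
```

Emit:
carry_out(
  motion=[
    [0.0004,0,0.0003,0,0,0],
    [0.0008,0,0.0006,0,0,0],
    [0.0012,0,0.0009,0,0,0],
    [0.0016,0,0.0011,0,0,0],
    [0.0016,0,0.0011,0,0,0],
  ],
)

```text
t: 35.93
position: [0.6568, -0.0839, 0.0938]
ee_rot: [-180.0, 55.3, 167.5]
ft_force: [-2.7, -0.1, 2.9]
finger_gap: 0.0608
grasp_force: 66.0
```

Touching lightly. Release and back off.

Emit:
carry_out(
  motion=[
    [0,0,0,0,0,0],
    [0,0,0,0,0,0],
    [0,0,0,0,0,0],
    [0,0,0,0,0,0],
    [0,0,0,0,0,0],
    [0,0,0,0,0,0],
  ],
  claw=1,
)

```text
t: 36.43
position: [0.6564, -0.0838, 0.0931]
ee_rot: [-180.0, 55.2, 167.5]
ft_force: [0.1, -0.2, 0.4]
finger_gap: 0.0855
grasp_force: 0.0
```

Emit:
carry_out(
  motion=[
    [0,0,-0.01,0,0,0],
    [0,0,-0.02,0,0,0],
    [0,0,-0.04,0,0,0],
    [0,0,-0.06,0,0,0],
    [0,0,-0.08,0,0,0],
    [0,0,-0.11,0,0,0],
    [0,0,-0.14,0,0,0],
    [0,0,-0.17,0,0,0],
    [0,0,-0.17,0,0,0],
  ],
)

```text
t: 37.18
position: [0.5166, -0.0522, 0.1936]
ee_rot: [-180.0, 55.5, 167.6]
ft_force: [0.4, 0.0, 0.8]
finger_gap: 0.085
grasp_force: 0.0
```

```bash
python3 - <<'E'
from h import *
np.set_printoptions(precision=3,suppress=True)
s=read_state();print(s['position'],s['ee_rot'],s['joint_pos'],s['finger_gap'])
c=save('scene','s14'); t=save('top','t14')
for cam,cc in(('top',t),('scene',c)):
  for n,z in(('unit1_c',.08),('unit3_c',.08),('plug_c',.016),('key_tip',.127),('plunger_top',.087)):
    for q in place_of(n,cam)[:2]: print(cam,n,q['confidence'],q['pixel'],onz(cc,q['pixel'],z)[:2])
  for q in outline_of('panel',cam)[:1]: print('panel',rect(cc,q['region'],.035))
cv2.imwrite('pics/m14.png',np.hstack([cv2.resize(c['frame'][130:310,160:376,::-1],(400,333)),cv2.resize(t['frame'][130:310,270:486,::-1],(400,333))]))
E
```

```text
[ 0.517 -0.052  0.194] [-179.958   55.493  167.568] [-17.548 -11.787 -59.392 -12.994   4.172  -2.903] 0.08501249824334309
top unit1_c 0.98 [314.5, 176.6] [ 0.634 -0.08 ]
top unit3_c 0.72 [220.7, 171.3] [0.653 0.18 ]
top plug_c 0.52 [151.3, 243.9] [0.46  0.384]
top key_tip 0.47 [407.2, 215.5] [ 0.514 -0.321]
top plunger_top 0.7 [441.1, 203.7] [ 0.552 -0.426]
panel ((549.17822265625, -363.2137145996094), (181.08920288085938, 208.95091247558594), 1.0232447385787964)
scene unit1_c 0.9 [327.6, 222.4] [ 0.633 -0.078]
scene unit3_c 0.76 [402.8, 210.1] [0.647 0.162]
scene unit3_c 0.3 [235.7, 234.7] [ 0.608 -0.358]
scene plug_c 0.57 [440.4, 166.4] [0.449 0.386]
scene key_tip 0.4 [242.5, 198.9] [ 0.513 -0.317]
scene plunger_top 0.67 [217.4, 221.9] [ 0.55  -0.406]
panel ((514.416015625, -421.4197082519531), (48.76654052734375, 47.915740966796875), 75.3169174194336)
```

View pics/m14.png

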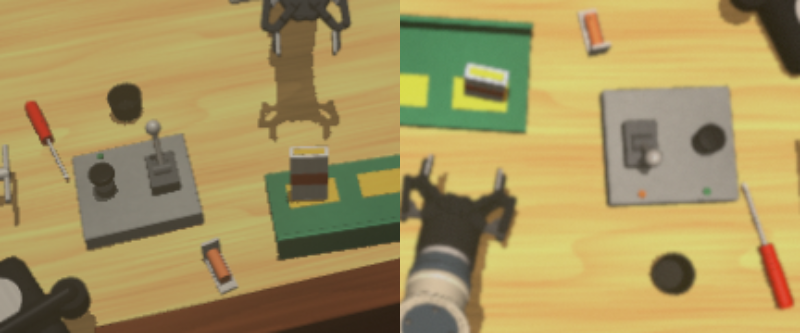

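Both filters stand, red at scene crop (308,170), with the ledge otherwise clear. Now the lever: the ball is at about (0.513,-0.318).

```bash
python3 - <<'E'
from h import *
print(row([.462,-.317,.24],181.7,0),row([.462,-.317,.094],181.7,0,p0=[.462,-.317,.24],r0=tgt(181.7)))
E
```

```text
[-0.0414, -0.2698, -0.0286, -0.1193, 0.9576, -0.2285] [0.0, -0.0, 0.146, 0.0, 0.0, 0.0]
```

Emit:
carry_out(
  motion=[
    [-0.004,-0.03,-0.03,-0.119,0.958,-0.229],
    [-0.008,-0.06,-0.035,-0.119,0.958,-0.229],
    [-0.012,-0.1,-0.035,-0.119,0.958,-0.229],
    [-0.02,-0.14,-0.035,-0.119,0.958,-0.229],
    [-0.027,-0.18,-0.032,-0.119,0.958,-0.229],
    [-0.034,-0.22,-0.03,-0.119,0.958,-0.229],
    [-0.041,-0.27,-0.029,-0.119,0.958,-0.229],
    [-0.041,-0.27,-0.029,-0.119,0.958,-0.229],
    [-0.041,-0.27,-0.029,-0.119,0.958,-0.229],
    [-0.041,-0.27,-0.029,-0.119,0.958,-0.229],
    [-0.041,-0.27,-0.029,-0.119,0.958,-0.229],
  ],
  claw=0,
)

```text
t: 38.8
position: [0.4628, -0.3189, 0.2381]
ee_rot: [179.9, -0.3, -178.3]
ft_force: [-0.1, -0.0, -0.8]
finger_gap: -0.0001
grasp_force: 0.0
```

```bash
python3 - <<'E'
from h import *
np.set_printoptions(precision=3,suppress=True)
s=read_state();print(s['position'],s['ee_rot'],s['joint_pos'],s['finger_gap'])
w=save('wrist','w15'); cv2.imwrite('pics/w15c.png',w['frame'][:,:,::-1])
for n,z in(('key_tip',.127),('plunger_top',.087)):
    for q in place_of(n,'wrist')[:2]: print(n,q['confidence'],q['pixel'],onz(w,q['pixel'],z)[:2])
print(row([.462,-.317,.094],181.7,0))
E
```

```text
[ 0.463 -0.319  0.238] [ 179.895   -0.25  -178.283] [-43.07   15.926   5.679  80.005  -0.102 -44.786] -8.510723819289009e-05
key_tip 0.43 [321.1, 253.3] [ 0.522 -0.316]
plunger_top 0.62 [220.9, 257.2] [ 0.549 -0.415]
[-0.0005, -0.0005, 0.1458, -0.0001, 0.0015, 0.0004]
```

View pics/w15c.png

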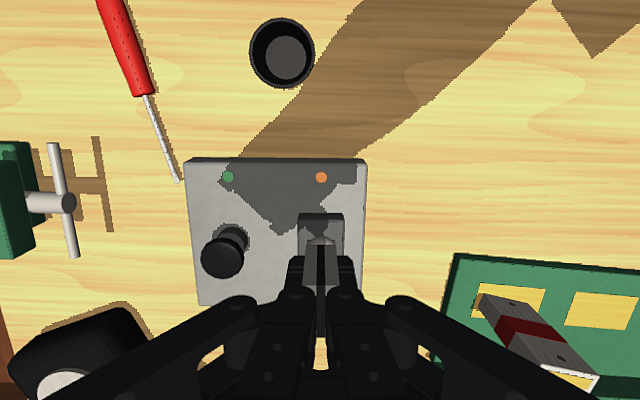

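The wrist view shows the ball just past the closed fingers at px (321,245), and the plunger at (222,257). I'll descend on the near side and push along +x (tool −x).

Emit:
carry_out(
  motion=[
    [0,0,0.04,0,0,0],
    [0,0,0.08,0,0,0],
    [0,0,0.115,0,0,0],
    [0,0,0.135,0,0,0],
    [0,0,0.144,0,0,0],
    [-0.01,0,0.144,0,0,0],
    [-0.02,0,0.144,0,0,0],
    [-0.028,0,0.144,0,0,0],
    [-0.034,0,0.144,0,0,0],
    [-0.034,0,0.144,0,0,0],
  ],
)

```text
t: 39.78
position: [0.4973, -0.3164, 0.0975]
ee_rot: [-179.9, 0.1, -178.2]
ft_force: [-0.1, 0.3, -0.3]
finger_gap: -0.0004
grasp_force: 0.0
```

Emit:
carry_out(
  motion=[
    [-0.006,0,0,0,0,0],
    [-0.012,0,0,0,0,0],
    [-0.018,0,0,0,0,0],
    [-0.024,0,0,0,0,0],
    [-0.03,0,0,0,0,0],
    [-0.036,0,0,0,0,0],
    [-0.042,0,0,0,0,0],
    [-0.048,0,0,0,0,0],
    [-0.053,0,0,0,0,0],
    [-0.053,0,0,0,0,0],
  ],
)

```text
t: 40.62
position: [0.5492, -0.3144, 0.0961]
ee_rot: [-180.0, 0.0, -178.3]
ft_force: [-1.3, -0.2, 0.0]
finger_gap: -0.0002
grasp_force: 0.0
```

Emit:
carry_out(
  motion=[
    [-0.003,0,0,0,0,0],
    [-0.006,0,0,0,0,0],
    [-0.009,0,0,0,0,0],
    [-0.009,0,0,0,0,0],
  ],
)

```text
t: 40.95
position: [0.5577, -0.3143, 0.0964]
ee_rot: [-180.0, 0.0, -178.3]
ft_force: [-0.2, 0.0, -0.8]
finger_gap: 0.0001
grasp_force: 0.1
```

Lever seems to be moving. Pushing on to the stop in small steps.

Emit:
carry_out(
  motion=[
    [-0.002,0,0,0,0,0],
    [-0.004,0,0,0,0,0],
    [-0.006,0,0,0,0,0],
    [-0.006,0,0,0,0,0],
  ],
)

```text
t: 41.28
position: [0.5634, -0.3141, 0.0964]
ee_rot: [-180.0, 0.0, -178.3]
ft_force: [-1.3, 1.2, -0.1]
finger_gap: 0.0
grasp_force: 0.7
```

```bash
python3 - <<'E'
from h import *
np.set_printoptions(precision=3,suppress=True)
s=read_state();print(s['position'],s['ft_force'])
for cam in('scene','top'):
    c=save(cam,'k16'+cam)
    for q in place_of('key_tip',cam)[:2]: print(cam,q['confidence'],q['pixel'],onz(c,q['pixel'],.127)[:2])
    print('expected thrown',proj(c,[.585,-.314,.127]),'rest',proj(c,[.508,-.316,.127]))
a=cv2.imread('pics/k16scene.png')[150:290,170:310];b=cv2.imread('pics/k16top.png')[150:290,360:500]
cv2.imwrite('pics/m16.png',cv2.resize(np.hstack([a,b]),(800,400),interpolation=2))
E
```

```text
[ 0.563 -0.314  0.096] [-1.324  1.235 -0.087]
scene 0.49 [245.1, 218.4] [ 0.591 -0.32 ]
scene 0.28 [232.0, 195.0] [ 0.489 -0.346]
expected thrown [246.919 216.537] rest [242.529 197.545]
top 0.22 [154.8, 245.9] [0.444 0.341]
expected thrown [403.217 189.374] rest [405.483 217.941]
```

View pics/m16.png

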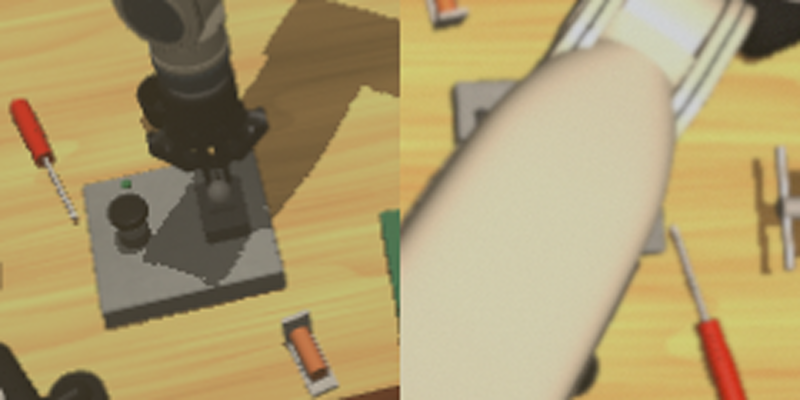

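The ball shows at scene px (246,216), matching the thrown position, but there's no stop force yet. I'll push a few mm more.

Emit:
carry_out(
  motion=[
    [-0.001,0,0,0,0,0],
    [-0.002,0,0,0,0,0],
    [-0.003,0,0,0,0,0],
    [-0.003,0,0,0,0,0],
  ],
)

```text
t: 41.82
position: [0.564, -0.3141, 0.0963]
ee_rot: [-180.0, -0.2, -178.3]
ft_force: [-12.2, -0.3, 4.7]
finger_gap: -0.0002
grasp_force: 6.0
```

Emit:
carry_out(
  motion=[
    [-0.001,0,0,0,0,0],
    [-0.002,0,0,0,0,0],
    [-0.002,0,0,0,0,0],
  ],
)

```text
t: 42.07
position: [0.5642, -0.3141, 0.0962]
ee_rot: [-180.0, -0.4, -178.4]
ft_force: [-22.1, -0.4, 7.2]
finger_gap: -0.0002
grasp_force: 10.3
```

Fully thrown, against the stop. Now to the plunger.

Emit:
carry_out(
  motion=[
    [0.01,0,0,0,0,0],
    [0.03,0,0,0,0,0],
    [0.05,0,-0.02,0,0,0],
    [0.05,0,-0.06,0,0,0],
    [0.05,0,-0.09,0,0,0],
    [0.05,0,-0.09,0,0,0],
  ],
)

```text
t: 42.57
position: [0.5199, -0.3169, 0.1932]
ee_rot: [-179.6, 0.5, -178.3]
ft_force: [0.1, 0.1, 1.1]
finger_gap: 0.0002
grasp_force: 0.0
```

```bash
python3 - <<'E'
from h import *
np.set_printoptions(precision=3,suppress=True)
s=read_state();print(s['position'],s['ee_rot'])
w=read_camera('wrist')
for q in place_of('plunger_top','wrist')[:1]: print(q['confidence'],q['pixel'],onz(w,q['pixel'],.087)[:2])
c=read_camera('scene')
for q in place_of('key_tip','scene')[:1]: print('key',q['confidence'],onz(c,q['pixel'],.127)[:2])
print(row([.549,-.415,.18],181.7),row([.549,-.415,.1],181.7))
E
```

```text
[ 0.52  -0.317  0.193] [-179.6      0.476 -178.3  ]
0.58 [204.2, 221.7] [ 0.553 -0.412]
key 0.42 [ 0.583 -0.32 ]
[-0.0279, -0.1007, 0.0056, -0.0, -0.0001, 0.0004] [-0.0279, -0.1007, 0.0856, -0.0, -0.0001, 0.0004]
```

Emit:
carry_out(
  motion=[
    [-0.01,-0.033,0,0,0,0],
    [-0.02,-0.066,0,0,0,0],
    [-0.03,-0.098,0,0,0,0],
    [-0.03,-0.098,0.02,0,0,0],
    [-0.03,-0.098,0.05,0,0,0],
    [-0.03,-0.098,0.08,0,0,0],
    [-0.03,-0.098,0.09,0,0,0],
    [-0.03,-0.098,0.095,0,0,0],
    [-0.03,-0.098,0.1,0,0,0],
    [-0.03,-0.098,0.1,0,0,0],
  ],
)

```text
t: 43.6
position: [0.5514, -0.4125, 0.0866]
ee_rot: [-180.0, 0.0, -178.3]
ft_force: [0.8, -1.2, -0.5]
finger_gap: -0.0002
grasp_force: 0.0
```

Emit:
carry_out(
  motion=[
    [0,0,0.002,0,0,0],
    [0,0,0.004,0,0,0],
    [0,0,0.006,0,0,0],
    [0,0,0.008,0,0,0],
    [0,0,0.01,0,0,0],
    [0,0,0.012,0,0,0],
    [0,0,0.014,0,0,0],
    [0,0,0.014,0,0,0],
  ],
)

```text
t: 44.27
position: [0.5512, -0.4125, 0.0722]
ee_rot: [-180.0, 0.0, -178.3]
ft_force: [0.7, 0.4, 1.1]
finger_gap: 0.0001
grasp_force: 0.9
```

Emit:
carry_out(
  motion=[
    [0,0,0.002,0,0,0],
    [0,0,0.004,0,0,0],
    [0,0,0.006,0,0,0],
    [0,0,0.008,0,0,0],
    [0,0,0.01,0,0,0],
    [0,0,0.011,0,0,0],
    [0,0,0.011,0,0,0],
  ],
)

```text
t: 44.85
position: [0.5513, -0.4126, 0.0616]
ee_rot: [-179.9, 0.0, -178.3]
ft_force: [-0.9, 1.3, 7.2]
finger_gap: 0.0002
grasp_force: 3.3
```

Emit:
carry_out(
  motion=[
    [0,0,0.001,0,0,0],
    [0,0,0.002,0,0,0],
    [0,0,0.003,0,0,0],
    [0,0,0.003,0,0,0],
  ],
)

```text
t: 45.18
position: [0.5513, -0.4126, 0.059]
ee_rot: [-179.9, 0.0, -178.3]
ft_force: [-1.7, 1.3, 8.0]
finger_gap: 0.0001
grasp_force: 3.9
```

Emit:
carry_out(
  motion=[
    [0,0,0.001,0,0,0],
    [0,0,0.002,0,0,0],
    [0,0,0.002,0,0,0],
  ],
)

```text
t: 45.43
position: [0.5514, -0.4127, 0.0587]
ee_rot: [-179.9, 0.1, -178.3]
ft_force: [-4.1, 3.8, 18.6]
finger_gap: -0.0003
grasp_force: 9.1
```

Emit:
carry_out(
  motion=[
    [0,0,0.0005,0,0,0],
    [0,0,0.001,0,0,0],
    [0,0,0.001,0,0,0],
  ],
)

```text
t: 45.68
position: [0.5515, -0.4127, 0.0586]
ee_rot: [-179.8, 0.1, -178.3]
ft_force: [-5.8, 4.6, 23.2]
finger_gap: 0.0002
grasp_force: 12.2
```

Plunger at its stop (23 N, no further travel). Lift, then go behind the ball.

Emit:
carry_out(
  motion=[
    [0,0,-0.015,0,0,0],
    [0,0,-0.04,0,0,0],
    [0,0,-0.08,0,0,0],
    [0,0,-0.12,0,0,0],
    [0,0,-0.145,0,0,0],
    [0,0,-0.145,0,0,0],
    [0,0,-0.145,0,0,0],
  ],
)

```text
t: 46.27
position: [0.5517, -0.4129, 0.2019]
ee_rot: [-179.8, 0.1, -178.3]
ft_force: [-0.2, -0.5, -1.5]
finger_gap: -0.0
grasp_force: 0.0
```

```bash
python3 - <<'E'
from h import *
np.set_printoptions(precision=3,suppress=True)
s=read_state();print(s['position'],s['ee_rot'])
c=save('scene','s17')
for n,z in(('key_tip',.127),('plunger_top',.087),('unit1_c',.08),('unit3_c',.08)):
  for q in place_of(n,'scene')[:1]: print(n,q['confidence'],q['pixel'],onz(c,q['pixel'],z)[:2])
print('plunger up/down px',proj(c,[.549,-.414,.087]),proj(c,[.549,-.414,.072]))
print(row([.642,-.312,.2],181.7),row([.642,-.312,.096],181.7))
E
```

```text
[ 0.552 -0.413  0.202] [-179.835    0.136 -178.282]
key_tip 0.41 [245.3, 217.1] [ 0.586 -0.319]
plunger_top 0.6 [215.0, 222.9] [ 0.552 -0.414]
unit1_c 0.91 [327.8, 226.6] [ 0.649 -0.081]
unit3_c 0.8 [404.6, 210.1] [0.649 0.168]
plunger up/down px [214.848 222.052] [215.731 224.965]
[-0.0942, 0.0973, -0.0013, 0.0012, -0.0016, 0.0002] [-0.0943, 0.0972, 0.1027, 0.0012, -0.0016, 0.0002]
```

Emit:
carry_out(
  motion=[
    [-0.035,0.03,0,0,0,0],
    [-0.07,0.06,0,0,0,0],
    [-0.094,0.096,0,0,0,0],
    [-0.094,0.096,0.01,0,0,0],
    [-0.094,0.096,0.04,0,0,0],
    [-0.094,0.096,0.075,0,0,0],
    [-0.094,0.096,0.095,0,0,0],
    [-0.094,0.096,0.103,0,0,0],
    [-0.094,0.096,0.103,0,0,0],
    [-0.094,0.096,0.103,0,0,0],
  ],
)

```text
t: 47.35
position: [0.6423, -0.314, 0.0978]
ee_rot: [-180.0, 0.0, -178.3]
ft_force: [1.1, -0.2, -0.3]
finger_gap: -0.0004
grasp_force: 0.0
```

Emit:
carry_out(
  motion=[
    [0.008,0,0,0,0,0],
    [0.016,0,0,0,0,0],
    [0.024,0,0,0,0,0],
    [0.03,0,0,0,0,0],
    [0.036,0,0,0,0,0],
    [0.042,0,0,0,0,0],
    [0.048,0,0,0,0,0],
    [0.054,0,0,0,0,0],
    [0.06,0,0,0,0,0],
    [0.066,0,0,0,0,0],
    [0.072,0,0,0,0,0],
    [0.078,0,0,0,0,0],
    [0.084,0,0,0,0,0],
    [0.09,0,0,0,0,0],
    [0.096,0,0,0,0,0],
    [0.1,0,0,0,0,0],
    [0.1,0,0,0,0,0],
  ],
)

```text
t: 48.77
position: [0.5414, -0.3168, 0.0974]
ee_rot: [-180.0, -0.0, -178.3]
ft_force: [-0.2, -0.5, -1.0]
finger_gap: 0.0003
grasp_force: 0.0
```

Emit:
carry_out(
  motion=[
    [0.003,0,0,0,0,0],
    [0.005,0,0,0,0,0],
    [0.007,0,0,0,0,0],
    [0.007,0,0,0,0,0],
  ],
)

```text
t: 49.1
position: [0.5351, -0.3169, 0.0974]
ee_rot: [-180.0, 0.0, -178.3]
ft_force: [-0.4, 0.3, 0.2]
finger_gap: -0.0001
grasp_force: 0.1
```

Emit:
carry_out(
  motion=[
    [0.0015,0,0,0,0,0],
    [0.003,0,0,0,0,0],
    [0.0045,0,0,0,0,0],
    [0.0045,0,0,0,0,0],
  ],
)

```text
t: 49.43
position: [0.5343, -0.317, 0.0976]
ee_rot: [-180.0, 0.4, -178.2]
ft_force: [17.8, 0.8, -8.1]
finger_gap: -0.0002
grasp_force: 8.7
```

Emit:
carry_out(
  motion=[
    [0.001,0,0,0,0,0],
    [0.002,0,0,0,0,0],
    [0.003,0,0,0,0,0],
    [0.003,0,0,0,0,0],
  ],
)

```text
t: 49.77
position: [0.5341, -0.317, 0.0978]
ee_rot: [-180.0, 0.7, -178.1]
ft_force: [29.9, 2.1, -12.0]
finger_gap: -0.0
grasp_force: 15.1
```

At the rest stop. Back off, lift clear, and check everything.

Emit:
carry_out(
  motion=[
    [-0.01,0,0,0,0,0],
    [-0.03,0,0,0,0,0],
    [-0.05,0,-0.02,0,0,0],
    [-0.06,0,-0.05,0,0,0],
    [-0.06,0,-0.09,0,0,0],
    [-0.06,0,-0.13,0,0,0],
    [-0.06,0,-0.16,0,0,0],
    [-0.06,0,-0.16,0,0,0],
    [-0.06,0,-0.16,0,0,0],
  ],
)

```text
t: 50.52
position: [0.5883, -0.3156, 0.2594]
ee_rot: [-179.8, 0.2, -178.3]
ft_force: [-0.5, 0.5, -0.6]
finger_gap: -0.0
grasp_force: 0.0
```

```bash
python3 - <<'E'
from h import *
np.set_printoptions(precision=3,suppress=True)
s=read_state();print(s['position'])
c=save('scene','s18'); t=save('top','t18')
for cam,cc in(('scene',c),('top',t)):
  for n,z in(('key_tip',.127),('unit1_c',.08),('unit3_c',.08),('plug_c',.016),('plunger_top',.087)):
    for q in place_of(n,cam)[:1]: print(cam,n,round(q['confidence'],2),q['pixel'],onz(cc,q['pixel'],z)[:2])
cv2.imwrite('pics/m18.png',cv2.resize(c['frame'][140:300,170:490,::-1],(800,400),interpolation=2))
E
```

```text
[ 0.588 -0.316  0.259]
scene key_tip 0.64 [240.8, 199.3] [ 0.514 -0.322]
scene unit1_c 0.65 [326.7, 225.0] [ 0.642 -0.083]
scene unit3_c 0.82 [404.6, 213.0] [0.66  0.164]
scene plug_c 0.76 [439.5, 170.4] [0.466 0.375]
scene plunger_top 0.49 [215.3, 222.3] [ 0.55  -0.413]
top unit1_c 0.87 [313.9, 175.4] [ 0.638 -0.078]
top unit3_c 0.62 [221.6, 170.1] [0.656 0.177]
top plug_c 0.66 [156.4, 244.9] [0.457 0.37 ]
top plunger_top 0.51 [148.1, 184.4] [0.617 0.378]
```

View pics/m18.png

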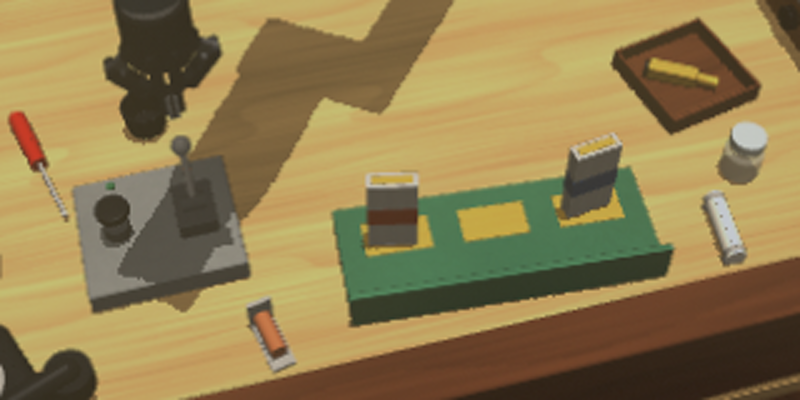

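The picture shows both filters standing (crop (392,210) and (592,178)), the plug in the tray, the lever back at rest at (181,147), and the plunger up at (113,205).

```bash
python3 -c "
from cell import *
print(finish_job())"
```

```text
the job is handed in; nothing more can be done
None
```

Job handed in: the plug is in the tray, and the red and blue filters stand on the ledge (the yellow one was absent). The lever was thrown to its stop, the plunger pressed to its stop and released, and the lever returned to rest.

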